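# Load and set a paint shaker: latch the hood, count the clicks

### The arm

A 7-joint arm with a two-finger parallel gripper is mounted at the origin on a cart in front of the work surface, level with it; the furniture and walls round the work are solid. World frame = base frame: x ahead of the robot, y to its left, z up, the work surface at z = 0. Lengths are in mm, angles in rad, forces in N, time in s.
With the tool pointing down it reaches from about 400 to 900 mm from the base axis. Payload 5.5 kg.
Tool frame: the origin (TCP) lies at the very end of the fingers, on their centre line; the grasp point (between the pads) lies 19 mm behind it; z points along the fingers, y is the line along which they close (so a half turn about z gives the same grasp; the last joint's range is limited). The gripper opens to 85 mm and grips with 20 to 120 N. Pads are 22 mm wide; open, the fingers measure 114 mm over their backs; the gripper's body (76 mm by 85 mm) begins 54 mm behind the grasp point. The pads swing forward as they close: fully open they stand 13 mm farther back than shut.
Start: joints at [1.39, 0.501, -0.427, 1.55, 0.221, 1.138, -0.21], TCP at [279.125, -587.017, 231.31] pointing down, gripper open.
Joint ranges: [-2.88, 2.88], [-0.31, 2.03], [-1.54, 1.56], [0.2, 2.42], [-1.41, 4.55], [0.19, 2.02], [-2.57, 2.57]. Speed limits (rad/s): [2.57, 2.57, 3.14, 3.14, 3.14, 3.14, 3.14].

### API

Orientations are given as a unit quaternion [w, x, y, z].
In Python, from plant import sensors, imaging, manip gives the robot as it stands.
- The arm moves only by the tool send_rows, never from a script. Its argument "moves" is a list that holds one entry, the list of rows, each a list of 6 numbers: the shift along the tool's x, y, z each as a share of 0.4 m, from -1 to 1, then the turn, a rotation vector about the tool's x, y, z each as a share of 30 degrees, from -1 to 1. A call has 1 to 8 rows; each row is the pose to reach, as a shift and turn from the pose commanded when the call began, along the tool's axes at that moment; what a row does not reach only later rows make up. A row lasts 1/10 s, in which the tool goes at most 50 mm and 8.59 degrees, less where a joint would pass 70% of its speed; a pose out of reach is approached as far as the arm can. A call with a number of a shift or a turn outside -1 to 1 is refused whole. A call with a gripper value outside its range is refused whole. "grip" is the opening, from -1 (shut) to 1 (fully open), set as the call begins (left out, the last holds). The fingers move at their own pace and stop on an object; "squeeze" is the grip in N (left out, the last holds). Time passes only in rows, so rows that repeat a pose let the fingers close. It gives the time, the measured TCP pose, the force, the opening and the grip force at its end, in the units of the state.
- sensors.read_state(): the state, without advancing time (a new reading comes with each control period).
- imaging.grab_frame(name): name is "scene" or "top" or "wrist"; returns a dict with "pixels" (480x640x3 uint8, red, green, blue), "fx", "fy", "cx", "cy" (pixels), "k1" (the pictures are not rectified: a ray, as slopes to the right and down, at radius r is drawn at 1 + k1 r^2 times it, then the intrinsics apply), "camera_from_world" (4x4, takes a point from world to camera coordinates). Camera axes: x right, y up, looking along -z (the intrinsics and any distortion apply to the point x, -y, -z); pixel columns grow to the right and rows downward; lengths in mm; the calibration is good to about 2 mm. A picture is of the moment at which its call begins. There is no depth.
- manip.close_job(): hands the job in; it is judged then, once.
The state is a dict: "time": time; "qpos": joint angles; "joint_vel": joint speeds; "joint_efforts": joint torques, N m; "ee_pos": TCP position; "eef_rot": TCP orientation; "force": force on the tool from outside, world axes, zero at the start; "ft_torque": the same for the moment, N m; "opening": opening from 0.0 (shut) to 1.0 (fully open); "gripper_force": force on a finger pad.
Only numpy, scipy, OpenCV 4.12 (cv2) and the standard library are available. Lean on these libraries where they do the work, as an engineer would, in place of code of your own. Each camera call takes 0.05 s, during which the arm holds its last target. There are 200 camera calls.

### The job

Stand each of the paint jars with a ribbed white cap and coloured body beside the shaker upright in a pocket of its own in its tray, shut the clear hood, then press the red quarter-turn stud down and turn it clockwise until it catches crosswise. Then set the run time on the unnumbered black dial: first wind it back anticlockwise to its end stop to clear the last run, then turn it on clockwise by exactly four clicks.

Things in the scene. Friction and masses are not known exactly. Their poses are not given: they have to be found in the camera images.
- shaker: White paint shaker, fixed. Origin on the desk under the centre of its square tray; x points away from its front, y left, z up. Tray: dark block, top 58 mm up, four pockets 58 mm square, 32 mm deep, at x +-32, y +-40 mm; walls to x +-73, y +-81, 60 mm up. In front the control ledge: x -157 to -77, y +-85, top 87 mm up.
- pocket0 (a point): Centre of the floor of the rear left pocket of the shaker's tray (axes as the shaker's).
- pocket1 (a point): Centre of the floor of the rear right pocket of the shaker's tray (axes as the shaker's).
- pocket2 (a point): Centre of the floor of the front left pocket of the shaker's tray (axes as the shaker's).
- pocket3 (a point): Centre of the floor of the front right pocket of the shaker's tray (axes as the shaker's).
- jar_red_c (a point): Centre, half-way up, of the red paint jar: 50 mm across, 68 mm tall, red body with a paper label, ribbed white screw cap (49 mm across, top 20 mm) with a red spot on top. Its z axis runs up. Closed, about 0.12 kg. Absent in some runs.
- jar_blue_c (a point): Centre, half-way up, of the blue paint jar: 50 mm across, 68 mm tall, blue body with a paper label, ribbed white screw cap (49 mm across, top 20 mm) with a blue spot on top. Its z axis runs up. Closed, about 0.12 kg. Absent in some runs.
- jar_yellow_c (a point): Centre, half-way up, of the yellow paint jar: 50 mm across, 68 mm tall, yellow body with a paper label, ribbed white screw cap (49 mm across, top 20 mm) with a yellow spot on top. Its z axis runs up. Closed, about 0.12 kg. Absent in some runs.
- jar_green_c (a point): Centre, half-way up, of the green paint jar: 50 mm across, 68 mm tall, green body with a paper label, ribbed white screw cap (49 mm across, top 20 mm) with a green spot on top. Its z axis runs up. Closed, about 0.12 kg. Absent in some runs.
- jar_purple_c (a point): Centre, half-way up, of the purple paint jar: 50 mm across, 68 mm tall, purple body with a paper label, ribbed white screw cap (49 mm across, top 20 mm) with a purple spot on top. Its z axis runs up. Closed, about 0.12 kg. Absent in some runs.
- hood (a joint): Angle of the clear hood (151 x 162 mm, 55 mm high, dark trim) about its hinge behind the tray: 0 shut, about 1.9 wide open, leaning back. The hinge is stiff: the hood stays where it is left, and 2 to 3 N at the tab moves it. Shut, its top is 115 mm above the desk.
- hood_tab (a point): Point on the upper face of the hood's dark latch tab (6 mm thick, 64 deep, 83 wide, out from the hood's front wall), in its free area left of the red stud: 36 mm from the stud axis, 42 mm from that wall, 21 mm from the free edge. x points toward the hinge, z out of the upper face. 93 mm above the desk when shut.
- hood_hinge (a point): Point on the hood's hinge line, 60 mm above the desk; y runs along the hinge. The hood opens by a positive turn about y (tab up and back). When shut, hood_tab lies 189 mm in front of (-x) and 33 mm above this point.
- stud_grip (a point): Red quarter-turn stud on the tab: point on its axis at half height of its bar head (40 x 13 mm, 28 high: 14 mm above and 14 below this point; collar 32 mm across from 12 mm below). The bar runs along x; z points out of the tab. Hood shut: about 121 mm above the desk, 42 mm before the hood's front wall, 80 mm left of the dial.
- stud (a joint): Turn of the stud, 0 to 1.60 rad, clockwise from above when shut: 0 bar front to back (free), 1.57 crosswise (locked). Not pressed, its cross pin sits in the keeper's slot and it turns only some degrees. Pressed in 7 mm or more it turns freely; let go after a quarter turn, a spring lifts the pin behind ridges under the keeper: caught.
- stud_press (a joint): How far the stud is pressed in, 0 to 0.009 m, against a spring of 2.7 N at rest and 6.8 N fully in. Caught, it stays 4 to 5 mm in.
- dial_grip (a point): Black run-time dial on the right of the ledge: point on its axis, 12 mm below the top of its bar (42 x 14 mm, 32 high; 46 mm round skirt from 19 mm below), 118 mm above the desk. The bar runs along x; the white pointer line is at its -x end.
- dial (a joint): Turn of the dial in rad, clockwise from above: 0 at the anticlockwise end stop (pointer on the red dot), then a click stop every 0.5236 rad (30 degrees, dark dots), ten in all. It settles by itself into the nearest click; about 0.1 N m takes it over to the next.

How it is judged (in metres and radians):
On the way, in this order (a step that is already met when the one before it is completed fails the run):
1. every paint jar present stands upright in a pocket of the tray (z of each of jar_red_c, jar_blue_c, jar_yellow_c, jar_green_c, jar_purple_c in the frame of shaker below 0.068 m and angle between each of jar_red_c, jar_blue_c, jar_yellow_c, jar_green_c, jar_purple_c's own z axis and vertical below 0.3 rad and x of jar_red_c in the frame of shaker between -0.065 and 0.065 m and y of jar_red_c in the frame of shaker between -0.073 and 0.073 m and x of jar_blue_c in the frame of shaker between -0.065 and 0.065 m and y of jar_blue_c in the frame of shaker between -0.073 and 0.073 m and x of jar_yellow_c in the frame of shaker between -0.065 and 0.065 m and y of jar_yellow_c in the frame of shaker between -0.073 and 0.073 m and x of jar_green_c in the frame of shaker between -0.065 and 0.065 m and y of jar_green_c in the frame of shaker between -0.073 and 0.073 m and x of jar_purple_c in the frame of shaker between -0.065 and 0.065 m and y of jar_purple_c in the frame of shaker between -0.073 and 0.073 m), for 0.2 s.
2. the hood is shut over the jars (all of step 1 and value of joint hood below 0.04 rad), for 0.2 s.
3. the stud has been pressed in, turned a quarter and has caught (value of joint hood below 0.04 rad and value of joint stud above 1.4 rad and value of joint stud_press above 0.002 m), for 0.2 s.
4. the dial is wound back to its end stop (all of step 3 and value of joint dial below 0.15 rad), for 0.1 s.
At the end, for the whole second after the job is handed in: Each jar present stands in a pocket (base within 10 mm of its floor, lean under 17 deg); hood shut (0.04 rad); stud turned at least 1.40 rad and caught over 2 mm in; dial at rest in the fourth click from its stop (0.15 rad) (all of step 1 and all of step 3 and value of joint dial between 1.944 and 2.244 rad and velocity of joint dial between -0.1 and 0.1 rad/s); the robot touches nothing.
Of jar_red, jar_blue, jar_yellow, jar_green, jar_purple only 2 to 4 are there at a start; the rules pass over those that are not, and their reading is None.
At some moment in a run one of jar_red, jar_blue, jar_yellow, jar_green, jar_purple may be knocked a few centimetres aside while the robot is not near it.
Once in a run the grip may slacken for a moment while it holds something.
It also fails if it takes over 210 s, if anything falls off the work surface, if the arm or the gripper's body presses on something with over 40 N, if the wrist force passes 120 N, or if a joint passes its speed limit or range.

## Working session

There is one attempt and no reset: what is moved stays moved. The work goes in short steps, Python scripts to look and compute and a tool call to move; the robot and the scene stay as the last step left them, time stands still between calls to the robot, and variables do not carry over. Pictures are saved under pics/ and viewed, at most 14 in all, crops included, and the job is handed in when it is done.

Besides the shell and the picture viewer there is one more tool, called after "Emit:" as name(argument=value, ...), one argument or row to a line, values as JSON. send_rows: Moves the arm, as the interface text tells. Its arguments: {"type":"object","properties":{"moves":{"type":"array"},"grip":{"type":"number"},"squeeze":{"type":"number"}},"required":["moves"]}

```bash
ls; mkdir -p pics
python3 - <<'E'
from plant import sensors, imaging
import cv2,numpy as np
print(sensors.read_state())
for n in ["scene","top","wrist"]:
    f=imaging.grab_frame(n); cv2.imwrite(f"pics/{n}0.png",f["pixels"][:,:,::-1])
    print(n,f["fx"],f["fy"],f["cx"],f["cy"],f["k1"]); print(np.round(f["camera_from_world"],3).tolist())
E
```

```text
pics
{'time': 0.0, 'qpos': array([ 1.39025625,  0.50180857, -0.42677606,  1.55144302,  0.22079619,
        1.13828267, -0.21028844]), 'joint_vel': array([-2.16676166e-03, -1.03306219e-03, -7.38890135e-05,  4.49079210e-04,
        1.87391929e-03, -1.15001845e-03, -1.20109184e-04]), 'joint_efforts': array([ 1.00937039e-03, -5.69516659e+01, -5.81610560e+00, -2.80932301e+01,
        1.04970668e-02,  1.19840112e-02,  2.44595832e-06]), 'ee_pos': array([ 278.71877704, -586.45747751,  230.28553003]), 'eef_rot': array([-9.27143007e-04,  9.75481694e-01,  2.20078562e-01, -1.80121214e-04]), 'force': array([ 0.57916077, -0.49384531, -1.02457923]), 'ft_torque': array([0.04120579, 0.00501219, 0.03884945]), 'gripper_force': 0.0, 'opening': 0.9972250866346813}
scene 455.95326957911834 455.95326957911834 321.28347010912006 245.06526272003808 -0.10104195795934641
[[0.158, -0.987, 0.005, 0.795], [0.865, 0.141, 0.481, -527.325], [-0.476, -0.072, 0.877, -681.788], [0.0, 0.0, 0.0, 1.0]]
top 515.9620996139984 515.9620996139984 315.17676689710595 228.42307814926804 -0.030046316715582527
[[0.022, -0.999, 0.024, 40.104], [0.983, 0.026, 0.184, -557.703], [-0.185, 0.019, 0.983, -861.21], [0.0, 0.0, 0.0, 1.0]]
wrist 406.08828073476053 406.08828073476053 313.83813370537285 233.0361074678998 -0.026082890198497497
[[0.428, -0.904, -0.001, -647.385], [0.87, 0.413, -0.271, 33.398], [0.245, 0.115, 0.963, -378.323], [0.0, 0.0, 0.0, 1.0]]
```

View pics/scene0.png

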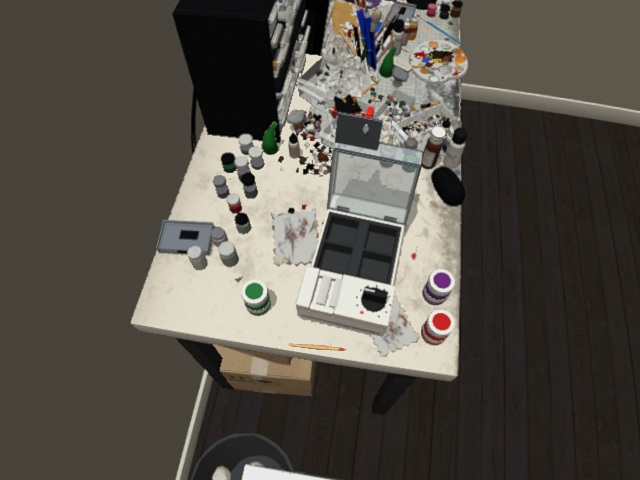

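View pics/top0.png

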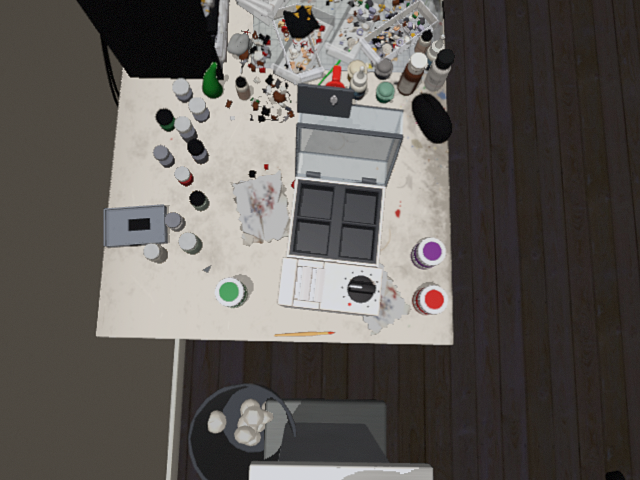

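The scene shows three jars: green at (229,291) in the top view, purple at (431,252) and red at (433,299). The tray is at about (337,221), the dial at (361,289), and the hood is open with its tab near (325,100).

```bash
cat > h.py <<'E'
from plant import sensors, imaging, manip
import cv2,numpy as np
from scipy.spatial.transform import Rotation as R
def cam(n,save=None):
    f=imaging.grab_frame(n)
    if save: cv2.imwrite(f"pics/{save}.png",f["pixels"][:,:,::-1])
    return f
def rays(f,uv):
    uv=np.asarray(uv,float).reshape(-1,1,2)
    K=np.array([[f["fx"],0,f["cx"]],[0,f["fy"],f["cy"]],[0,0,1.]])
    p=cv2.undistortPoints(uv,K,np.array([f["k1"],0,0,0.])).reshape(-1,2)
    T=np.array(f["camera_from_world"]); Rm=T[:3,:3]
    d=np.c_[p[:,0],-p[:,1],-np.ones(len(p))]@Rm
    return -Rm.T@T[:3,3],d
def onz(f,uv,z):
    c,d=rays(f,uv); return (c+d*((z-c[2])/d[:,2])[:,None])[:,:2]
def proj(f,P):
    T=np.array(f["camera_from_world"]);q=np.asarray(P,float).reshape(-1,3)@T[:3,:3].T+T[:3,3]
    s=np.c_[q[:,0],-q[:,1]]/-q[:,2:]; s=s*(1+f["k1"]*(s**2).sum(1,keepdims=True))
    return s*f["fx"]+[f["cx"],f["cy"]]
def tri(fa,a,fb,b):
    c1,d1=rays(fa,a);c2,d2=rays(fb,b);d1=d1[0];d2=d2[0]
    t=np.linalg.lstsq(np.c_[d1,-d2],c2-c1,rcond=None)[0]
    p,q=c1+t[0]*d1,c2+t[1]*d2
    return (p+q)/2,np.linalg.norm(p-q)
HUE={"red":(0,5),"green":(60,20),"blue":(112,10),"yellow":(28,8),"purple":(140,12)}
def spots(f,names,rmin=60):
    hsv=cv2.cvtColor(f["pixels"],cv2.COLOR_RGB2HSV).astype(int);out={}
    for n in names:
        h,t=HUE[n];dh=abs((hsv[...,0]-h+90)%180-90)
        m=((dh<=t)&(hsv[...,1]>110)&(hsv[...,2]>60)).astype(np.uint8)
        k,l,s,c=cv2.connectedComponentsWithStats(m)
        out[n]=[(int(s[i,4]),c[i].round(1).tolist(),onz(f,c[i],68)[0].round(1).tolist()) for i in range(1,k) if s[i,4]>rmin]
    return out
def rot(d=None):
    w,x,y,z=sensors.read_state()["eef_rot"]; return R.from_quat([x,y,z,w])
def row(p,yaw=None,Rd=None):
    """row numbers to bring TCP to p (mm); yaw = world angle of tool y axis line, tool down"""
    s=sensors.read_state();r=rot();sh=r.inv().apply(np.array(p)-s["ee_pos"])/400
    o=[np.round(sh,4).tolist()]
    if yaw is not None:
        x=np.array([np.sin(yaw),-np.cos(yaw),0]);y=np.array([np.cos(yaw),np.sin(yaw),0]);
        a=[]
        for s_ in(1,-1):
            M=np.c_[s_*x,s_*y,[0,0,0]];M[:,2]=np.cross(M[:,0],M[:,1])
            if M[2,2]>0: M[:,0]*=-1;M[:,2]*=-1
            a.append((r.inv()*R.from_matrix(M)).as_rotvec()/np.radians(30))
        o.append(min(a,key=np.linalg.norm).round(4).tolist())
    return o
E
python3 - <<'E'
from h import *
for n in("top","scene"):
    f=cam(n)
    for k,v in spots(f,HUE).items(): print(n,k,sorted(v)[::-1][:5])
    img=f["pixels"]; g=img.max(2)
    y0,y1,x0,x1=(165,270,280,395) if n=="top" else (200,290,300,412)
    m=np.zeros_like(g);m[y0:y1,x0:x1]=(g[y0:y1,x0:x1]<95)*255
    m=cv2.morphologyEx(m,cv2.MORPH_OPEN,np.ones((3,3)))
    cs,_=cv2.findContours(m,cv2.RETR_EXTERNAL,cv2.CHAIN_APPROX_NONE)
    for c in sorted(cs,key=cv2.contourArea)[::-1][:3]:
        P=onz(f,c.reshape(-1,2),58).astype(np.float32); print(cv2.contourArea(c),cv2.boundingRect(c),cv2.minAreaRect(P))
    cv2.imwrite(f"pics/crop_{n}.png",cv2.resize(img[80:320,270:410,::-1] if n=="top" else img[100:340,285:425,::-1],None,fx=2.4,fy=2.4,interpolation=cv2.INTER_CUBIC))
a=cv2.imread("pics/crop_top.png");b=cv2.imread("pics/crop_scene.png");cv2.imwrite("pics/crops.png",np.hstack([a,b]))
E
```

```text
top red [(280, [433.8, 299.1], [436.3, -151.1]), (206, [335.8, 77.9], [836.8, 22.2])]
top green [(322, [210.0, 79.9], [825.2, 252.8]), (263, [228.5, 291.4], [441.2, 198.3])]
top blue []
top yellow []
top purple [(249, [431.8, 250.6], [519.7, -149.1])]
6156.0 (290, 180, 92, 83) ((570.2875366210938, 17.169017791748047), (150.220458984375, 133.66734313964844), 85.09005737304688)
scene red [(238, [441.2, 321.2], [436.4, -149.4]), (89, [368.8, 112.2], [928.8, 35.9]), (73, [431.6, 334.5], [408.5, -133.2])]
scene green [(199, [268.8, 136.4], [815.9, 252.3]), (196, [253.6, 290.7], [441.0, 199.2]), (143, [388.6, 59.1], [1128.6, 4.7])]
scene blue [(361, [365.3, 31.8], [1231.8, 76.5]), (114, [375.3, 41.1], [1196.4, 45.9])]
scene yellow []
scene purple [(184, [441.6, 280.1], [518.8, -147.1])]
4245.5 (314, 213, 87, 71) ((571.012451171875, 18.54196548461914), (150.18898010253906, 131.7276153564453), 85.12481689453125)
21.5 (385, 217, 8, 5) ((645.2383422851562, -35.761775970458984), (9.726393699645996, 14.454263687133789), 5.141966819763184)
4.0 (338, 207, 3, 3) ((655.1903076171875, 68.53084564208984), (5.068244457244873, 4.16713809967041), 8.044037818908691)
```

View pics/crops.png

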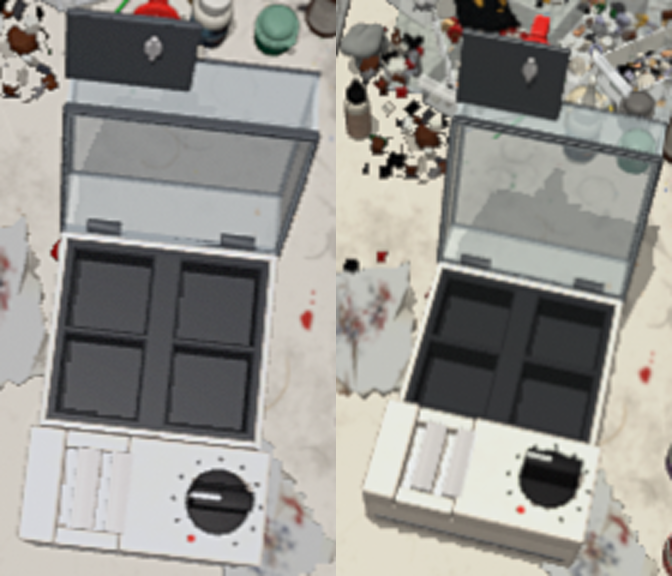

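The crop shows the tray's dark block and the four pockets. It also shows the dial, with its pointer to the image left and the red dot at its lower left. The dark block measures 150 x 134 mm, which puts the shaker at about (570.6, 17.9) with yaw -4.9°.

Next I work out the dial angles and the first approach.

```bash
cat >> h.py <<'E'
C=np.array([570.6,17.9]);PSI=np.radians(-4.9)
EX=np.array([np.cos(PSI),np.sin(PSI)]);EY=np.array([-EX[1],EX[0]])
YAW=PSI-np.pi/2
def sh(x,y): return C+x*EX+y*EY
def tosh(p): d=np.asarray(p)[...,:2]-C; return np.stack([d@EX,d@EY],-1)
E
python3 - <<'E'
from h import *
f=cam("top")
img=f["pixels"].astype(int)
def comps(m,off,mn,mx,z):
    k,l,s,c=cv2.connectedComponentsWithStats(m.astype(np.uint8))
    return [(int(s[i,4]),tosh(onz(f,c[i]+off,z))[0].round(1).tolist()) for i in range(1,k) if mn<=s[i,4]<=mx]
x0,y0,x1,y1=338,268,384,316
sub=img[y0:y1,x0:x1];o=np.array([x0,y0])
print("red",comps((sub[...,0]>150)&(sub[...,1]<110),o,2,50,87))
g=sub.max(2)
print("dark dots",comps(g<150,o,1,25,87)); 
print("body",comps(g<80,o,100,2000,118))
yy,xx=np.mgrid[y0:y1,x0:x1];near=np.hypot(xx-361,yy-289)<14
print("pointer",comps((g>130)&near,o,3,80,130))
print(sensors.read_state()["ee_pos"]); print(row([519.3,-148,150],YAW))
for p in[(32,40),(32,-40),(-32,40),(-32,-40)]:print(sh(*p).round(1))
E
```

```text
red [(4, [-143.8, -34.8])]
dark dots [(2, [-87.3, -50.5]), (1, [-90.7, -34.8]), (2, [-90.7, -66.0]), (1, [-102.0, -24.1]), (3, [-101.8, -77.4]), (1, [-117.5, -20.6]), (1, [-117.6, -81.0]), (1, [-132.1, -23.7]), (2, [-126.1, -86.8]), (1, [-133.0, -77.3]), (1, [-131.9, -87.2]), (2, [-144.1, -65.8])]
body [(504, [-119.6, -49.4])]
pointer [(8, [-105.6, -63.0]), (31, [-117.5, -38.1]), (17, [-134.0, -62.7]), (3, [-141.8, -43.5])]
[ 279.01482461 -586.81831266  230.93600784]
[[1.0136, -0.7326, 0.2029], [-0.0013, 0.0002, 1.0111]]
[605.9  55. ]
[599.1 -24.7]
[542.1  60.5]
[535.3 -19.2]
```

Emit:
send_rows(
  moves=[
    [[0.98, -0.73, 0.18, 0, 0, 1], [0.98, -0.73, 0.18, 0, 0, 1], [0.98, -0.73, 0.18, 0, 0, 1], [0.98, -0.73, 0.18, 0, 0, 1], [0.98, -0.73, 0.18, 0, 0, 1], [0.98, -0.73, 0.18, 0, 0, 1], [0.98, -0.73, 0.18, 0, 0, 1], [0.98, -0.73, 0.18, 0, 0, 1]],
  ],
  grip=1,
  squeeze=60,
)

```text
time: 1.1
ee_pos: [464.9, -235.6, 173.1]
eef_rot: [0.0, 0.999, -0.04, 0.0]
force: [0.2, 0.3, 1.0]
opening: 1.001
gripper_force: 0.0
```

```bash
cat >> h.py <<'E'
def look(names=("red","green","purple")):
    r={}
    for n in("top","scene"):
        f=cam(n)
        for k,v in spots(f,names).items(): r.setdefault(k,[]).append([x[2] for x in v if x[2][0]<700])
    return r
E
python3 - <<'E'
from h import *
print(look()); s=sensors.read_state();print(s["time"],s["ee_pos"]);print(row([519.3,-148,150],YAW))
E
```

```text
{'red': [[[436.3, -151.1]], [[436.4, -149.4], [408.7, -133.1]]], 'green': [[[441.2, 198.3]], [[441.0, 199.2]]], 'purple': [[[519.6, -149.1]], [[518.8, -147.1]]]}
1.2 [ 467.67188934 -228.56119951  172.82868837]
[[0.1151, -0.2094, 0.0581], [-0.0078, -0.0025, 0.0342]]
```

Emit:
send_rows(
  moves=[
    [[0.115, -0.21, 0.05, 0, 0, 0.034], [0.115, -0.21, 0.05, 0, 0, 0.034], [0.115, -0.21, 0.05, 0, 0, 0.034], [0.115, -0.21, 0.2, 0, 0, 0.034], [0.115, -0.21, 0.27, 0, 0, 0.034], [0.115, -0.21, 0.325, 0, 0, 0.034], [0.115, -0.21, 0.325, 0, 0, 0.034], [0.115, -0.21, 0.325, 0, 0, 0.034]],
  ],
)

```text
time: 2.0
ee_pos: [516.9, -157.2, 43.3]
eef_rot: [-0.0, 0.999, -0.049, -0.0]
force: [0.1, -0.5, 0.5]
opening: 0.998
gripper_force: 0.0
```

Run:
```python
from h import *
cam("wrist","w1"); s=sensors.read_state();print(s["ee_pos"],s["force"]);print(row([519.3,-148,42],YAW))
```

```text
[ 517.78171357 -157.47035506   44.19765904] [ 0.61390756 -0.87043229 -0.114967  ]
[[0.0015, -0.0239, 0.0055], [0.0004, -0.0033, -0.0229]]
```

View pics/w1.png

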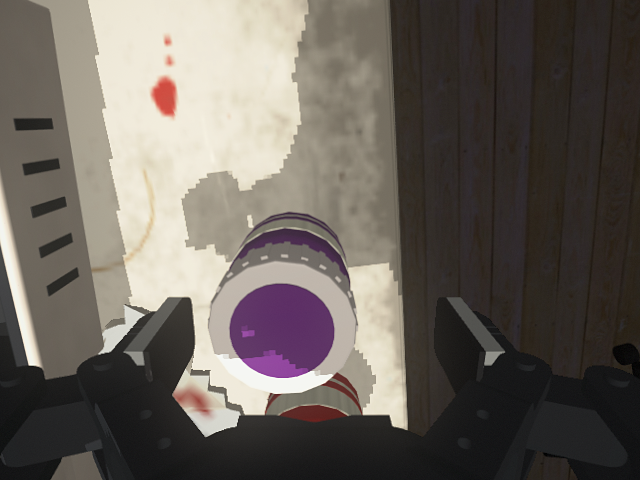

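The wrist view shows the purple cap centred at (283,330), between the pads but left of their midline at about column 318. I correct by about 9 mm, close and lift.

Emit:
send_rows(
  moves=[
    [[0.0, -0.024, 0.004, 0, 0, 0], [0.0, -0.024, 0.004, 0, 0, 0], [0.0, -0.024, 0.004, 0, 0, 0]],
  ],
)

```text
time: 2.35
ee_pos: [518.5, -147.2, 42.4]
eef_rot: [0.0, 0.999, -0.048, 0.001]
force: [0.3, 0.0, 0.0]
opening: 1.001
gripper_force: 0.0
```

Emit:
send_rows(
  moves=[
    [[0, 0, 0, 0, 0, 0], [0, 0, 0, 0, 0, 0], [0, 0, 0, 0, 0, 0], [0, 0, 0, 0, 0, 0], [0, 0, 0, 0, 0, 0], [0, 0, 0, 0, 0, 0], [0, 0, 0, 0, 0, 0], [0, 0, 0, 0, 0, 0]],
  ],
  grip=-1,
  squeeze=60,
)

```text
time: 3.15
ee_pos: [518.0, -147.9, 41.9]
eef_rot: [0.0, 0.999, -0.049, 0.0]
force: [-1.1, 0.4, 5.4]
opening: 0.554
gripper_force: 61.1
```

Emit:
send_rows(
  moves=[
    [[0, 0, -0.1, 0, 0, 0], [0, 0, -0.22, 0, 0, 0], [0, 0, -0.3, 0, 0, 0], [0, 0, -0.3, 0, 0, 0], [0, 0, -0.3, 0, 0, 0], [0, 0, -0.3, 0, 0, 0]],
  ],
)

```text
time: 3.75
ee_pos: [516.3, -147.6, 159.9]
eef_rot: [-0.0, 0.999, -0.049, -0.001]
force: [-0.2, 0.3, -0.6]
opening: 0.555
gripper_force: 62.8
```

Run:
```python
from h import *
s=sensors.read_state();print(s["ee_pos"],s["opening"],s["gripper_force"]);print(row([*sh(32,-40),163],YAW)); print(look(("red","green")))
```

```text
[ 516.26758344 -147.58519101  159.89615702] 0.5549607080179385 62.77235984802246
[[0.176, -0.326, -0.0081], [-0.0008, 0.0054, -0.0236]]
{'red': [[[436.3, -151.1]], [[436.4, -149.4], [408.7, -133.1]]], 'green': [[[441.2, 198.3]], [[441.0, 199.2]]]}
```

Emit:
send_rows(
  moves=[
    [[0.176, -0.326, -0.01, 0, 0, -0.02], [0.176, -0.326, -0.01, 0, 0, -0.02], [0.176, -0.326, -0.01, 0, 0, -0.02], [0.176, -0.326, -0.01, 0, 0, -0.02], [0.176, -0.326, -0.01, 0, 0, -0.02], [0.176, -0.326, -0.01, 0, 0, -0.02], [0.176, -0.326, -0.01, 0, 0, -0.02], [0.176, -0.326, -0.01, 0, 0, -0.02]],
  ],
)

```text
time: 4.65
ee_pos: [599.9, -26.5, 165.1]
eef_rot: [0.0, 0.999, -0.045, -0.0]
force: [-0.0, 0.0, -0.7]
opening: 0.553
gripper_force: 63.8
```

Run:
```python
from h import *
s=sensors.read_state();print(s["ee_pos"],s["opening"],s["gripper_force"]);print(row([*sh(32,-40),70],YAW)); cam("wrist","w2")
f=cam("top","t2"); 
for n in("top","scene"):
    print([(v[1],onz(cam(n) if 0 else f,v[1],185)[0]) for v in spots(f,["purple"])["purple"]]); f=cam("scene")
```

```text
[599.90160828 -26.53636023 165.1443061 ] 0.5531031477231578 63.8444459438324
[[-0.0023, -0.0046, 0.2379], [0.0015, 0.0012, -0.0077]]
[([369.5, 190.2], array([593.15742391, -25.65362572]))]
[([391.3, 198.6], array([606.28086798, -27.14641656])), ([385.4, 216.3], array([567.45545667, -20.06697888]))]
```

View pics/w2.png

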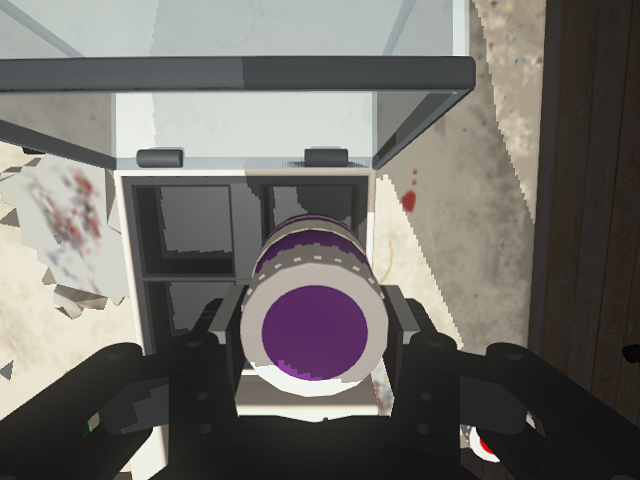

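The wrist view shows the purple jar held upright, cap at (315,332), over the rear right pocket. I lower it.

Emit:
send_rows(
  moves=[
    [[-0.002, -0.005, 0.08, 0, 0, 0], [-0.002, -0.005, 0.12, 0, 0, 0], [-0.002, -0.005, 0.16, 0, 0, 0], [-0.002, -0.005, 0.19, 0, 0, 0], [-0.002, -0.005, 0.22, 0, 0, 0], [-0.002, -0.005, 0.235, 0, 0, 0], [-0.002, -0.005, 0.235, 0, 0, 0], [-0.002, -0.005, 0.235, 0, 0, 0]],
  ],
)

```text
time: 5.65
ee_pos: [600.3, -22.5, 71.8]
eef_rot: [-0.0, 0.999, -0.043, 0.0]
force: [-0.6, -0.6, -1.3]
opening: 0.551
gripper_force: 64.1
```

Run:
```python
from h import *
s=sensors.read_state();print(s["ee_pos"],s["force"],s["opening"]);print(row([*sh(32,-40),68],YAW))
```

```text
[600.2652832  -22.51765179  71.78317295] [-0.55077837 -0.62566704 -1.26222124] 0.5508198656773015
[[-0.0025, 0.0057, 0.0095], [-0.0003, -0.0012, -0.0028]]
```

Emit:
send_rows(
  moves=[
    [[-0.002, 0.004, 0.008, 0, 0, 0], [-0.002, 0.004, 0.008, 0, 0, 0], [-0.002, 0.004, 0.008, 0, 0, 0]],
  ],
)

```text
time: 5.95
ee_pos: [599.0, -24.4, 68.5]
eef_rot: [0.0, 0.999, -0.044, 0.0]
force: [-0.7, -0.1, -1.2]
opening: 0.549
gripper_force: 64.1
```

Emit:
send_rows(
  moves=[
    [[0, 0, 0, 0, 0, 0], [0, 0, 0, 0, 0, 0], [0, 0, 0, 0, 0, 0], [0, 0, 0, 0, 0, 0], [0, 0, 0, 0, 0, 0]],
  ],
  grip=0.6,
)

```text
time: 6.45
ee_pos: [599.0, -24.1, 68.3]
eef_rot: [0.0, 0.999, -0.044, 0.0]
force: [0.2, -0.0, 0.6]
opening: 0.798
gripper_force: 0.0
```

Emit:
send_rows(
  moves=[
    [[0, 0, -0.08, 0, 0, 0], [0, 0, -0.2, 0, 0, 0], [0, 0, -0.25, 0, 0, 0], [0, 0, -0.25, 0, 0, 0], [0, 0, -0.25, 0, 0, 0], [0, 0, -0.25, 0, 0, 0]],
  ],
)

```text
time: 7.05
ee_pos: [597.8, -24.4, 166.8]
eef_rot: [0.0, 0.999, -0.044, -0.001]
force: [0.1, 0.4, 0.4]
opening: 0.801
gripper_force: 0.0
```

Run:
```python
from h import *
s=sensors.read_state();print(s["ee_pos"],s["opening"]);print(look(("red","green")));
for n in("top","scene"):
    f=cam(n); print([tosh(onz(f,v[1],94)) for v in spots(f,["purple"])["purple"]])
print(row([435.5,-150,110],YAW))
```

```text
[597.76040068 -24.35115394 166.77802077] 0.8008349759033786
{'red': [[[436.3, -151.3]], [[615.2, 280.6], [436.4, -149.4], [408.5, -133.3]]], 'green': [[[441.3, 198.3]], [[441.0, 199.2]]]}
[array([[ 33.88022206, -40.38701654]])]
[array([[ 33.35007099, -39.05584826]])]
[[-0.3775, 0.3489, 0.1432], [-0.0004, 0.004, -0.0029]]
```

Emit:
send_rows(
  moves=[
    [[-0.4, 0.348, 0.05, 0, 0, 0], [-0.4, 0.348, 0.05, 0, 0, 0], [-0.4, 0.348, 0.05, 0, 0, 0], [-0.4, 0.348, 0.05, 0, 0, 0], [-0.4, 0.348, 0.05, 0, 0, 0], [-0.4, 0.348, 0.05, 0, 0, 0], [-0.4, 0.348, 0.05, 0, 0, 0], [-0.4, 0.348, 0.05, 0, 0, 0]],
  ],
  grip=1,
)

```text
time: 8.05
ee_pos: [429.2, -147.8, 148.5]
eef_rot: [-0.0, 0.999, -0.042, 0.001]
force: [0.2, 0.1, 0.7]
opening: 1.001
gripper_force: 0.0
```

Run:
```python
from h import *
f=cam("top");print(spots(f,["red"])); s=sensors.read_state();print(s["ee_pos"],s["opening"]);print(row([436.4,-150.2,42],YAW))
```

```text
{'red': [(206, [335.8, 77.9], [836.8, 22.2])]}
[ 429.03202307 -147.72981172  148.45116164] 1.0018259342724587
[[0.0185, 0.0048, 0.2661], [-0.0014, -0.0024, 0.0015]]
```

Emit:
send_rows(
  moves=[
    [[0.018, 0.005, 0.04, 0, 0, 0], [0.018, 0.005, 0.1, 0, 0, 0], [0.018, 0.005, 0.18, 0, 0, 0], [0.018, 0.005, 0.23, 0, 0, 0], [0.018, 0.005, 0.266, 0, 0, 0], [0.018, 0.005, 0.266, 0, 0, 0], [0.018, 0.005, 0.266, 0, 0, 0], [0.018, 0.005, 0.266, 0, 0, 0]],
  ],
)

```text
time: 8.9
ee_pos: [435.6, -151.3, 42.6]
eef_rot: [0.0, 0.999, -0.043, 0.001]
force: [0.5, 0.4, 0.6]
opening: 1.001
gripper_force: 0.0
```

Emit:
send_rows(
  moves=[
    [[0, 0, 0, 0, 0, 0], [0, 0, 0, 0, 0, 0], [0, 0, 0, 0, 0, 0], [0, 0, 0, 0, 0, 0], [0, 0, 0, 0, 0, 0], [0, 0, 0, 0, 0, 0], [0, 0, 0, 0, 0, 0], [0, 0, 0, 0, 0, 0]],
  ],
  grip=-1,
)

```text
time: 9.7
ee_pos: [435.1, -151.8, 42.8]
eef_rot: [0.0, 0.999, -0.044, 0.001]
force: [-0.8, 0.3, 6.5]
opening: 0.557
gripper_force: 60.5
```

Run:
```python
from h import *
s=sensors.read_state();print(s["ee_pos"],s["opening"],s["gripper_force"])
f=cam("wrist"); print(spots(f,["red"])); f=cam("top"); print([tosh(onz(f,v[1],94)) for v in spots(f,["purple"])["purple"]])
print(row([*sh(-32,-40),163],YAW))
```

```text
[ 435.14720243 -151.79153844   42.78043369] 0.5569189433454571 60.45556505986042
{'red': [(90, [304.1, 217.9], [475.8, -150.5]), (192, [309.4, 225.6], [473.3, -151.8]), (1377, [308.7, 245.6], [467.2, -151.1]), (103, [177.6, 248.4], [469.8, -111.4]), (7864, [314.6, 333.1], [437.6, -150.3])]}
[array([[ 33.88022206, -40.38701654]])]
[[0.221, -0.3517, -0.3005], [0.0013, -0.003, -0.003]]
```

Emit:
send_rows(
  moves=[
    [[0, 0, -0.1, 0, 0, 0], [0, 0, -0.22, 0, 0, 0], [0, 0, -0.35, 0, 0, 0], [0, 0, -0.35, 0, 0, 0], [0.1, -0.1, -0.35, 0, 0, 0], [0.221, -0.21, -0.35, 0, 0, 0], [0.221, -0.352, -0.35, 0, 0, 0], [0.221, -0.352, -0.35, 0, 0, 0]],
  ],
)

```text
time: 10.6
ee_pos: [535.9, -13.8, 181.7]
eef_rot: [-0.002, 0.999, -0.041, 0.0]
force: [0.2, 0.2, -1.1]
opening: 0.553
gripper_force: 62.7
```

Emit:
send_rows(
  moves=[
    [[0, 0, 0, 0, 0, 0], [0, 0, 0, 0, 0, 0], [0, 0, 0, 0, 0, 0], [0, 0, 0, 0, 0, 0]],
  ],
)

```text
time: 11.0
ee_pos: [534.2, -20.8, 181.6]
eef_rot: [0.0, 0.999, -0.045, -0.0]
force: [0.6, -0.3, -1.4]
opening: 0.555
gripper_force: 62.7
```

Run:
```python
from h import *
s=sensors.read_state();print(s["ee_pos"],s["opening"],s["gripper_force"])
f=cam("wrist"); print(spots(f,["red"],1000)); 
print(row([*sh(-32,-40),70],YAW))
```

```text
[534.19560011 -20.83176489 181.55514874] 0.5547560221128357 62.66696360015885
{'red': [(1390, [308.5, 245.3], [523.0, -14.5]), (7836, [314.7, 333.0], [458.3, -12.8])]}
[[0.0021, -0.004, 0.2792], [0.0014, 0.0006, -0.008]]
```

Emit:
send_rows(
  moves=[
    [[0.002, -0.004, 0.06, 0, 0, 0], [0.002, -0.004, 0.12, 0, 0, 0], [0.002, -0.004, 0.18, 0, 0, 0], [0.002, -0.004, 0.22, 0, 0, 0], [0.002, -0.004, 0.26, 0, 0, 0], [0.002, -0.004, 0.28, 0, 0, 0], [0.002, -0.004, 0.284, 0, 0, 0], [0.002, -0.004, 0.284, 0, 0, 0]],
  ],
)

```text
time: 11.85
ee_pos: [536.0, -17.6, 68.4]
eef_rot: [0.0, 0.999, -0.044, 0.0]
force: [-0.2, -0.2, -1.0]
opening: 0.557
gripper_force: 63.2
```

Emit:
send_rows(
  moves=[
    [[0, 0, 0, 0, 0, 0], [0, 0, 0, 0, 0, 0], [0, 0, 0, 0, 0, 0]],
  ],
)

```text
time: 12.15
ee_pos: [535.9, -17.6, 68.5]
eef_rot: [0.0, 0.999, -0.044, 0.0]
force: [0.2, 1.1, -1.3]
opening: 0.553
gripper_force: 63.2
```

Run:
```python
from h import *
s=sensors.read_state();print(s["ee_pos"],s["opening"],s["gripper_force"],s["force"])
print(row([*sh(-32,-40),68],YAW))
```

```text
[535.91659859 -17.58146046  68.49981788] 0.553464260388259 63.234994411468506 [ 0.19566713  1.109481   -1.26292501]
[[-0.0012, 0.0042, 0.0012], [0.0002, -0.0013, -0.0034]]
```

Emit:
send_rows(
  moves=[
    [[-0.001, 0.003, 0.001, 0, 0, 0], [-0.001, 0.003, 0.001, 0, 0, 0], [-0.001, 0.003, 0.001, 0, 0, 0], [-0.001, 0.003, 0.001, 0, 0, 0], [-0.001, 0.003, 0.001, 0, 0, 0]],
  ],
  grip=0.6,
)

```text
time: 12.65
ee_pos: [535.2, -18.6, 67.9]
eef_rot: [0.0, 0.999, -0.044, 0.0]
force: [-0.1, 0.4, -0.1]
opening: 0.796
gripper_force: 0.0
```

Emit:
send_rows(
  moves=[
    [[0, 0, -0.08, 0, 0, 0], [0, 0, -0.2, 0, 0, 0], [0, 0, -0.25, 0, 0, 0], [0, 0, -0.25, 0, 0, 0]],
  ],
)

```text
time: 13.05
ee_pos: [537.9, -18.4, 171.5]
eef_rot: [0.0, 0.999, -0.044, 0.003]
force: [0.3, 0.9, 1.1]
opening: 0.805
gripper_force: 0.0
```

Emit:
send_rows(
  moves=[
    [[-0.284, -0.517, 0, 0, 0, 0], [-0.284, -0.517, 0, 0, 0, 0], [-0.284, -0.517, 0, 0, 0, 0], [-0.284, -0.517, 0, 0, 0, 0], [-0.284, -0.517, 0, 0, 0, 0], [-0.284, -0.517, 0, 0, 0, 0], [-0.284, -0.517, 0, 0, 0, 0], [-0.284, -0.517, 0, 0, 0, 0]],
  ],
  grip=1,
)

```text
time: 13.85
ee_pos: [440.1, 195.9, 167.1]
eef_rot: [0.001, 0.999, -0.044, -0.0]
force: [0.9, 0.1, -0.1]
opening: 0.999
gripper_force: 0.0
```

Run:
```python
from h import *
s=sensors.read_state();print(s["ee_pos"],s["opening"])
for n in("top","scene"):
    f=cam(n); print([(k,tosh(onz(f,v[1],94))) for k in("purple","red") for v in spots(f,[k])[k] if v[2][0]<700]); print(spots(f,["green"]))
f=cam("wrist","w3");print(spots(f,["green"],1000))
print(row([441.1,198.8,42],YAW))
```

```text
[440.08933814 195.92370299 167.10061322] 0.9993589906718311
[('purple', array([[ 33.88022206, -40.38701654]])), ('red', array([[-30.03141491, -39.23578654]]))]
{'green': [(309, [209.9, 79.6], [825.9, 253.1])]}
[]
{'green': [(198, [253.7, 290.7], [441.1, 199.2])]}
{'green': [(2180, [307.0, 231.4], [442.8, 201.6])]}
[[0.001, -0.0077, 0.3136], [0.0009, 0.0008, -0.0082]]
```

Emit:
send_rows(
  moves=[
    [[0.002, -0.007, 0.08, 0, 0, 0], [0.002, -0.007, 0.16, 0, 0, 0], [0.002, -0.007, 0.23, 0, 0, 0], [0.002, -0.007, 0.28, 0, 0, 0], [0.002, -0.007, 0.313, 0, 0, 0], [0.002, -0.007, 0.313, 0, 0, 0], [0.002, -0.007, 0.313, 0, 0, 0]],
  ],
)

```text
time: 14.7
ee_pos: [441.3, 199.6, 42.7]
eef_rot: [0.0, 0.999, -0.044, -0.0]
force: [-0.6, 0.5, -0.4]
opening: 1.001
gripper_force: 0.0
```

Emit:
send_rows(
  moves=[
    [[0, 0, 0, 0, 0, 0], [0, 0, 0, 0, 0, 0], [0, 0, 0, 0, 0, 0], [0, 0, 0, 0, 0, 0], [0, 0, 0, 0, 0, 0], [0, 0, 0, 0, 0, 0], [0, 0, 0, 0, 0, 0], [0, 0, 0, 0, 0, 0]],
  ],
  grip=-1,
)

```text
time: 15.5
ee_pos: [441.8, 200.1, 43.8]
eef_rot: [-0.0, 0.999, -0.044, 0.001]
force: [-1.6, -1.9, 7.3]
opening: 0.55
gripper_force: 60.6
```

Emit:
send_rows(
  moves=[
    [[0, 0, -0.1, 0, 0, 0], [0, 0, -0.22, 0, 0, 0], [0, 0, -0.35, 0, 0, 0], [0, 0, -0.35, 0, 0, 0], [0, 0, -0.35, 0, 0, 0], [0, 0, -0.35, 0, 0, 0]],
  ],
)

```text
time: 16.1
ee_pos: [440.2, 199.2, 181.8]
eef_rot: [0.001, 0.999, -0.044, -0.001]
force: [-0.2, 0.2, -2.2]
opening: 0.554
gripper_force: 62.6
```

Run:
```python
from h import *
s=sensors.read_state();print(s["ee_pos"],s["opening"],s["gripper_force"])
f=cam("wrist");print(spots(f,["green"],1000))
print(row([*sh(-32,40),182],YAW))
```

```text
[440.2304214  199.15965233 181.78846861] 0.5543082596635366 62.57131576538086
{'green': [(7499, [314.0, 334.6], [362.9, 207.7])]}
[[0.2849, 0.323, -0.002], [0.0027, 0.0046, -0.0034]]
```

Emit:
send_rows(
  moves=[
    [[0.285, 0.323, 0, 0, 0, 0], [0.285, 0.323, 0, 0, 0, 0], [0.285, 0.323, 0, 0, 0, 0], [0.285, 0.323, 0, 0, 0, 0], [0.285, 0.323, 0, 0, 0, 0], [0.285, 0.323, 0, 0, 0, 0], [0.285, 0.323, 0, 0, 0, 0], [0.285, 0.323, 0, 0, 0, 0]],
  ],
)

```text
time: 16.95
ee_pos: [542.3, 63.0, 182.2]
eef_rot: [-0.0, 0.999, -0.042, -0.001]
force: [0.7, -0.3, -1.3]
opening: 0.553
gripper_force: 62.6
```

Run:
```python
from h import *
s=sensors.read_state();print(s["ee_pos"],s["opening"],s["gripper_force"])
f=cam("wrist","w4");print(spots(f,["green"],1000))
print(row([*sh(-32,40),70],YAW))
f=cam("scene");print([(k,tosh(onz(f,v[1],94))) for k in("purple","red") for v in spots(f,[k])[k] if v[2][0]<700])
```

```text
[542.30661334  63.0032827  182.16922267] 0.5534864260380973 62.57163047790527
{'green': [(7495, [314.0, 334.6], [464.7, 71.5])]}
[[-0.0004, 0.006, 0.281], [-0.0003, 0.0012, 0.0019]]
[('purple', array([[ 33.12679395, -39.09602924]])), ('red', array([[-30.59098455, -37.62727836]])), ('red', array([[-63.85835936, -37.1649993 ]]))]
```

View pics/w4.png

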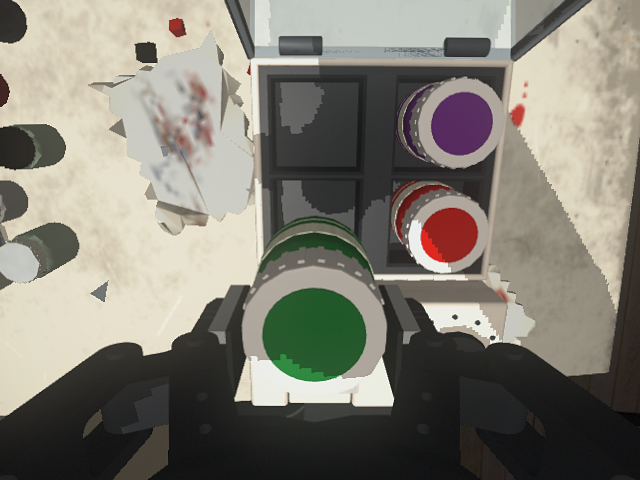

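The wrist view shows the purple (460,122) and red (448,235) jars standing in the right-hand pockets. The green jar, at (314,335), hangs over the front left pocket. I lower and release it.

Emit:
send_rows(
  moves=[
    [[0, 0.004, 0.06, 0, 0, 0], [0, 0.004, 0.12, 0, 0, 0], [0, 0.004, 0.18, 0, 0, 0], [0, 0.004, 0.22, 0, 0, 0], [0, 0.004, 0.26, 0, 0, 0], [0, 0.004, 0.28, 0, 0, 0], [0, 0.004, 0.284, 0, 0, 0], [0, 0.004, 0.284, 0, 0, 0]],
  ],
)

```text
time: 17.85
ee_pos: [543.6, 59.5, 69.6]
eef_rot: [0.0, 0.999, -0.044, 0.0]
force: [-0.2, -0.0, -0.8]
opening: 0.551
gripper_force: 63.5
```

Run:
```python
from h import *
s=sensors.read_state();print(s["ee_pos"],s["opening"],s["gripper_force"],s["force"])
print(row([*sh(-32,40),68],YAW))
```

```text
[543.62684193  59.53449681  69.583779  ] 0.551199057869498 63.461984395980835 [-0.23955659 -0.03980834 -0.79063525]
[[-0.0039, -0.002, 0.004], [0.0013, -0.0014, -0.0034]]
```

Emit:
send_rows(
  moves=[
    [[-0.003, -0.002, 0.003, 0, 0, 0], [-0.003, -0.002, 0.003, 0, 0, 0], [-0.003, -0.002, 0.003, 0, 0, 0], [-0.003, -0.002, 0.003, 0, 0, 0], [-0.003, -0.002, 0.003, 0, 0, 0], [-0.003, -0.002, 0.003, 0, 0, 0]],
  ],
  grip=0.6,
)

```text
time: 18.45
ee_pos: [542.1, 60.7, 67.9]
eef_rot: [-0.0, 0.999, -0.044, 0.0]
force: [-0.5, 0.2, 1.1]
opening: 0.796
gripper_force: 0.0
```

Emit:
send_rows(
  moves=[
    [[0, 0, -0.08, 0, 0, 0], [0, 0, -0.2, 0, 0, 0], [0, 0, -0.3, 0, 0, 0], [0, 0, -0.4, 0, 0, 0], [-0.2, -0.2, -0.4, 0, 0, 0], [-0.2, -0.4, -0.4, 0, 0, 0], [-0.2, -0.4, -0.4, 0, 0, 0], [-0.2, -0.4, -0.4, 0, 0, 0]],
  ],
)

```text
time: 19.25
ee_pos: [474.7, 230.8, 228.6]
eef_rot: [-0.001, 0.999, -0.042, 0.0]
force: [0.5, 0.4, 0.1]
opening: 0.801
gripper_force: 0.0
```

Run:
```python
from h import *
s=sensors.read_state();print(s["ee_pos"],s["opening"])
F={}
for n in("top","scene"):
    f=F[n]=cam(n,n+"5"); print([(k,tosh(onz(f,v[1],94)).round(1)) for k in("purple","red","green") for v in spots(f,[k])[k] if v[2][0]<700])
# predicted tab corners for hood angle a
def hoodpt(x,y,z,a): # shut-frame offsets from hinge (x fwd neg), rotate positive about y
    return np.r_[sh(77+x*np.cos(a)+z*np.sin(a),y),60-x*np.sin(a)+z*np.cos(a)]
for a in(1.7,1.8,1.9,2.0):
    P=[hoodpt(-189-21,-7+29.5,33,a),hoodpt(-189-21,83-7+29.5-41,33,a),hoodpt(-189+42,0,33,a)]
    print(a,np.round(P).tolist(),[proj(F[n],P).round().tolist() for n in F])
```

```text
[474.70240309 230.78479981 228.55007902] 0.8014896586644593
[('purple', array([[ 33.9, -40.4]])), ('red', array([[-30. , -39.2]])), ('green', array([[-30.3,  38.5]]))]
[]
1.7 [[709.0, 29.0, 264.0], [712.0, 70.0, 264.0], [699.0, 7.0, 202.0]] [[[339.0, 96.0], [309.0, 93.0], [350.0, 120.0]], [[370.0, 121.0], [347.0, 116.0], [378.0, 150.0]]]
1.8 [[729.0, 27.0, 257.0], [732.0, 69.0, 257.0], [713.0, 6.0, 196.0]] [[[340.0, 85.0], [311.0, 82.0], [350.0, 113.0]], [[372.0, 116.0], [349.0, 111.0], [379.0, 147.0]]]
1.9 [[748.0, 25.0, 248.0], [752.0, 67.0, 248.0], [726.0, 5.0, 188.0]] [[[340.0, 76.0], [312.0, 73.0], [351.0, 107.0]], [[374.0, 112.0], [351.0, 108.0], [380.0, 144.0]]]
2.0 [[766.0, 24.0, 237.0], [770.0, 66.0, 237.0], [738.0, 4.0, 180.0]] [[[341.0, 68.0], [313.0, 65.0], [351.0, 102.0]], [[375.0, 109.0], [353.0, 105.0], [381.0, 142.0]]]
```

View pics/top5.png

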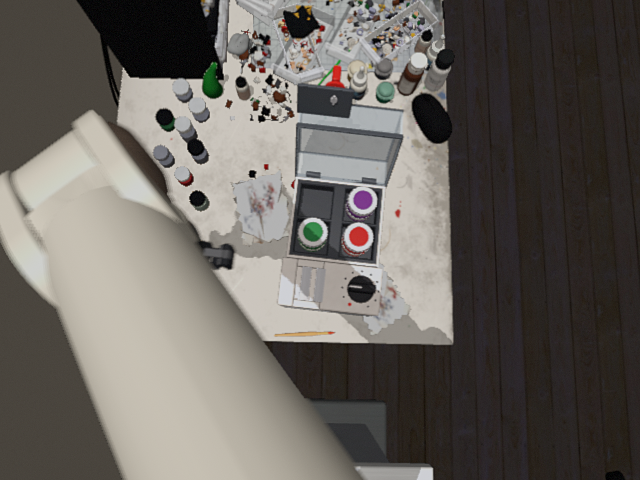

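View pics/scene5.png

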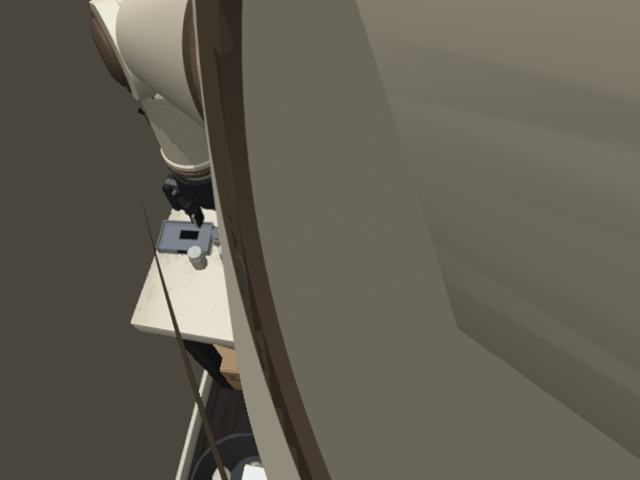

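The top view shows all three jars in their pockets: green (313,233), red (358,237) and purple (362,202). The open hood's tab free edge runs from (298,85) to (352,90). The arm blocks the scene camera. Next I fit the hood angle and plan the closing arc.

```bash
cat >> h.py <<'E'
HX=72.
def hp(x,y,z,a): # shaker frame point of hood
    return np.array([HX+x*np.cos(a)+z*np.sin(a),y,60-x*np.sin(a)+z*np.cos(a)])
def w(p): return np.r_[sh(p[0],p[1]),p[2]]
E
python3 - <<'E'
from h import *
from scipy.optimize import least_squares
f=cam("top")
uv=np.array([[298,85],[352,90]])
r=least_squares(lambda q:(proj(f,[w(hp(-210,q[1],33,q[0])),w(hp(-210,q[2],33,q[0]))])-uv).ravel(),[1.8,70,0])
print(r.x,r.fun)
a0=r.x[0]
s=sensors.read_state();p=s["ee_pos"];ps=tosh(p);print("now sh",ps,p[2]);print(row([p[0],p[1],330],YAW))
t=hp(-189,70,33,a0);print("tab",t)
start=[t[0]+11+22,70,t[2]];print("start sh",start,"world",w(start))
print(row([*sh(ps[0],70),350],YAW)); 
for a in np.r_[a0,np.arange(1.7,-0.01,-0.1)]:
    q=hp(-189,70,33,a)+[11,0,0];print(round(a,2),((q-start)/400*[1,0,-1]).round(3),q.round())
E
```

```text
[ 1.79515817 82.19939887  4.11073179] [ 0.05478365 -0.49654219 -0.05566238  0.49657878]
now sh [-113.32526014  203.13271692] 228.12741634770342
[[0.0, -0.0003, -0.2547], [-0.002, -0.0003, 0.008]]
tab [146.22241904  70.         236.92097816]
start sh [np.float64(179.22241903984252), 70, np.float64(236.92097815656012)] world [755.1465988   72.33554314 236.92097816]
[[-0.0013, 0.3325, -0.305], [-0.002, -0.0003, 0.008]]
1.8 [-0.055  0.    -0.   ] [157.  70. 237.]
1.7 [-0.098  0.    -0.016] [140.  70. 243.]
1.6 [-0.144  0.    -0.028] [122.  70. 248.]
1.5 [-0.192  0.    -0.035] [103.  70. 251.]
1.4 [-0.24   0.    -0.037] [ 83.  70. 252.]
1.3 [-0.287  0.    -0.035] [ 64.  70. 251.]
1.2 [-0.335  0.    -0.028] [ 45.  70. 248.]
1.1 [-0.381  0.    -0.016] [ 27.  70. 243.]
1.0 [-0.426  0.     0.   ] [  9.  70. 237.]
0.9 [-0.47   0.     0.021] [ -9.  70. 229.]
0.8 [-0.511  0.     0.046] [-25.  70. 219.]
0.7 [-0.549  0.     0.075] [-40.  70. 207.]
0.6 [-0.584  0.     0.107] [-54.  70. 194.]
0.5 [-0.616  0.     0.143] [-67.  70. 180.]
0.4 [-0.644  0.     0.182] [-78.  70. 164.]
0.3 [-0.668  0.     0.224] [-88.  70. 147.]
0.2 [-0.687  0.     0.268] [-96.  70. 130.]
0.1 [-0.702  0.     0.313] [-102.   70.  112.]
-0.0 [-0.713  0.     0.36 ] [-106.   70.   93.]
```

Emit:
send_rows(
  moves=[
    [[0, 0.1, -0.3, 0, 0, 0], [0, 0.333, -0.3, 0, 0, 0], [0, 0.333, -0.3, 0, 0, 0], [0, 0.333, -0.3, 0, 0, 0], [0.1, 0.333, -0.3, 0, 0, 0], [0.2, 0.333, -0.3, 0, 0, 0], [0.3, 0.333, -0.3, 0, 0, 0], [0.4, 0.333, -0.3, 0, 0, 0]],
  ],
  grip=-1,
)

```text
time: 20.2
ee_pos: [625.8, 77.3, 347.6]
eef_rot: [0.001, 0.999, -0.045, 0.0]
force: [-1.1, 0.5, 1.2]
opening: 0.002
gripper_force: 0.0
```

Emit:
send_rows(
  moves=[
    [[0.1, 0, 0, 0, 0, 0], [0.2, 0, 0, 0, 0, 0], [0.3, 0, 0, 0, 0, 0], [0.33, 0, 0, 0, 0, 0], [0.33, 0, 0, 0, 0, 0], [0.33, 0, 0, 0, 0, 0], [0.33, 0, 0, 0, 0, 0]],
  ],
)

```text
time: 20.9
ee_pos: [754.8, 68.5, 348.3]
eef_rot: [0.0, 0.999, -0.044, -0.0]
force: [-1.4, 0.2, 0.1]
opening: -0.001
gripper_force: 0.0
```

Run:
```python
from h import *
s=sensors.read_state();p=s["ee_pos"];print(tosh(p),p[2],s["force"],s["opening"]);print(row([*sh(179,70),237],YAW))
cam("wrist","w6")
f=cam("scene","scene6")
```

```text
[179.23416777  66.1017509 ] 348.28179163892 [-1.44374183  0.1629362   0.11491066] -0.0005585865196523836
[[-0.0006, -0.0099, 0.2782], [0.0009, 0.0001, -0.0034]]
```

View pics/w6.png

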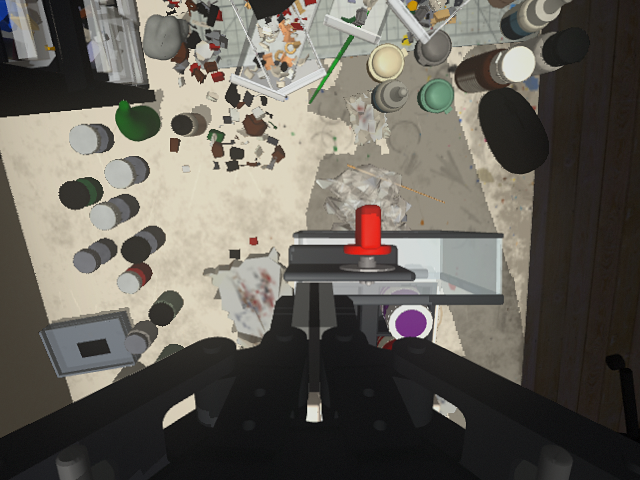

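The wrist view shows the hood's tab at (345,262), with the red stud pointing backward at (368,232). I check the geometry before going down.

Run:
```python
from h import *
f=cam("wrist");p=sensors.read_state()["ee_pos"]
print("TCP",proj(f,[p]),"below",proj(f,[[p[0],p[1],237]]))
for a in(1.7,1.8,1.9):
  print(a,[proj(f,[w(hp(*q,a))]).round().tolist() for q in((-210,82,33),(-210,4,33),(-147,82,33),(-210,82,27),(-189,29,33),(-189,29,75))])
```

```text
TCP [[318.73569615 305.17106494]] below [[316.59219264 229.03650403]]
1.7 [[[292.0, 315.0]], [[418.0, 315.0]], [[296.0, 287.0]], [[292.0, 325.0]], [[373.0, 304.0]], [[374.0, 242.0]]]
1.8 [[[292.0, 281.0]], [[418.0, 280.0]], [[296.0, 267.0]], [[292.0, 290.0]], [[373.0, 275.0]], [[373.0, 213.0]]]
1.9 [[[292.0, 246.0]], [[416.0, 246.0]], [[296.0, 248.0]], [[292.0, 256.0]], [[372.0, 247.0]], [[371.0, 186.0]]]
```

Emit:
send_rows(
  moves=[
    [[0, -0.01, 0.1, 0, 0, 0], [0, -0.01, 0.2, 0, 0, 0], [0, -0.01, 0.278, 0, 0, 0], [0, -0.01, 0.278, 0, 0, 0], [0, -0.01, 0.278, 0, 0, 0], [0, -0.01, 0.278, 0, 0, 0]],
  ],
)

```text
time: 21.65
ee_pos: [757.3, 73.3, 239.9]
eef_rot: [-0.0, 0.999, -0.044, 0.002]
force: [0.0, 0.6, 0.4]
opening: 0.002
gripper_force: 0.0
```

Emit:
send_rows(
  moves=[
    [[-0.05, 0, 0, 0, 0, 0], [-0.1, 0, -0.016, 0, 0, 0], [-0.145, 0, -0.028, 0, 0, 0], [-0.19, 0, -0.035, 0, 0, 0], [-0.24, 0, -0.037, 0, 0, 0], [-0.29, 0, -0.035, 0, 0, 0], [-0.335, 0, -0.028, 0, 0, 0], [-0.335, 0, -0.028, 0, 0, 0]],
  ],
)

```text
time: 22.45
ee_pos: [622.2, 85.7, 251.0]
eef_rot: [0.0, 0.999, -0.043, 0.002]
force: [-0.2, -0.7, -0.5]
opening: -0.001
gripper_force: 0.0
```

Run:
```python
from h import *
s=sensors.read_state();p=s["ee_pos"];print(tosh(p),p[2],s["force"]);cam("wrist","w7")
for a in np.arange(1.2,-0.01,-0.1):
    q=hp(-189,70,33,a)+[11,0,0];print(round(a,2),row([*sh(q[0],q[1]),q[2]])[0])
```

```text
[45.57741419 71.91382991] 251.00864471221402 [-0.24237975 -0.67588029 -0.50962042]
1.2 [-0.0036, 0.0038, 0.0064]
1.1 [-0.0501, 0.0038, 0.018]
1.0 [-0.0953, 0.0039, 0.0342]
0.9 [-0.1386, 0.0039, 0.0547]
0.8 [-0.1796, 0.0039, 0.0795]
0.7 [-0.218, 0.004, 0.1083]
0.6 [-0.2533, 0.004, 0.1408]
0.5 [-0.2851, 0.004, 0.1766]
0.4 [-0.3133, 0.004, 0.2154]
0.3 [-0.3374, 0.0041, 0.2568]
0.2 [-0.3573, 0.0041, 0.3005]
0.1 [-0.3727, 0.0041, 0.3459]
-0.0 [-0.3835, 0.0041, 0.3926]
```

View pics/w7.png

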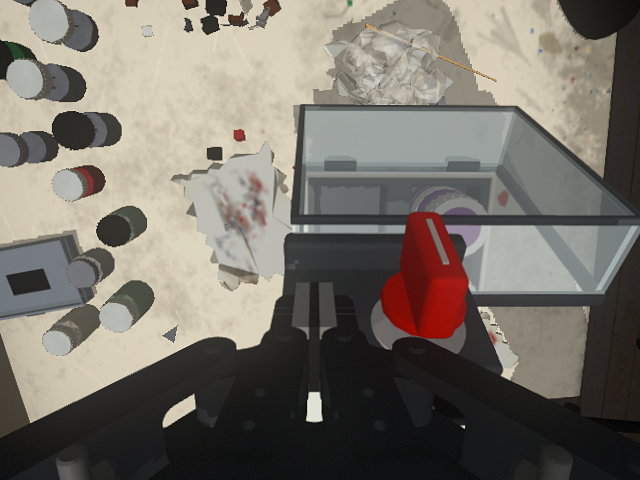

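The wrist view shows the hood tilting forward with the fingertips on the tab at (315,300), clear of the red stud's collar at (420,320). I continue the arc.

Emit:
send_rows(
  moves=[
    [[-0.05, 0, 0.018, 0, 0, 0], [-0.095, 0, 0.034, 0, 0, 0], [-0.139, 0, 0.055, 0, 0, 0], [-0.18, 0, 0.08, 0, 0, 0], [-0.218, 0, 0.108, 0, 0, 0], [-0.253, 0, 0.141, 0, 0, 0], [-0.285, 0, 0.177, 0, 0, 0], [-0.285, 0, 0.177, 0, 0, 0]],
  ],
)

```text
time: 23.3
ee_pos: [508.0, 94.6, 176.5]
eef_rot: [0.0, 0.999, -0.043, -0.001]
force: [0.0, -0.1, 0.4]
opening: -0.003
gripper_force: 0.0
```

Emit:
send_rows(
  moves=[
    [[-0.028, 0, 0.038, 0, 0, 0], [-0.052, 0, 0.08, 0, 0, 0], [-0.072, 0, 0.124, 0, 0, 0], [-0.088, 0, 0.169, 0, 0, 0], [-0.095, 0, 0.195, 0, 0, 0], [-0.096, 0, 0.205, 0, 0, 0], [-0.096, 0, 0.205, 0, 0, 0]],
  ],
)

```text
time: 24.0
ee_pos: [471.7, 98.0, 95.3]
eef_rot: [-0.0, 0.999, -0.044, 0.0]
force: [-0.2, -0.5, 1.1]
opening: -0.001
gripper_force: 0.0
```

Run:
```python
from h import *
s=sensors.read_state();p=s["ee_pos"];print(tosh(p),p[2],s["force"]);print(row([*sh(-106,70),92])[0]);cam("wrist","w8")
```

```text
[-105.37949503   71.40205874] 95.2603459731409 [-0.22110349 -0.45254564  1.08453982]
[-0.0016, 0.0035, 0.0081]
```

View pics/w8.png

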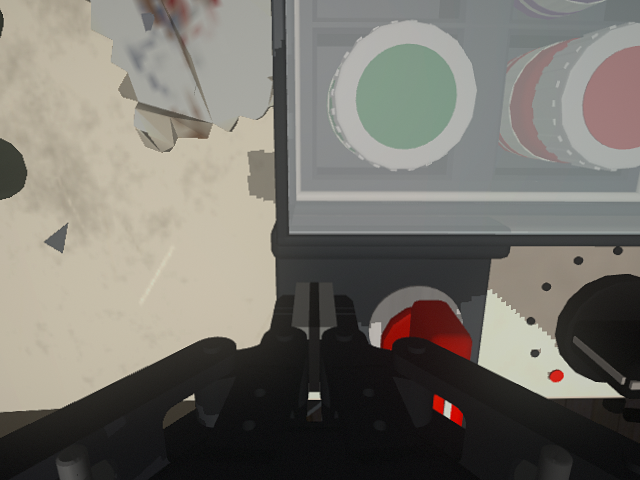

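The hood is almost down, with the green and red jars visible under it. I press to seat it.

Emit:
send_rows(
  moves=[
    [[0, 0, 0.006, 0, 0, 0], [0, 0, 0.01, 0, 0, 0], [0, 0, 0.012, 0, 0, 0], [0, 0, 0.014, 0, 0, 0], [0, 0, 0.014, 0, 0, 0]],
  ],
)

```text
time: 24.55
ee_pos: [472.1, 98.2, 92.8]
eef_rot: [0.001, 0.999, -0.043, 0.002]
force: [-9.1, -2.0, 31.4]
opening: 0.0
gripper_force: 15.7
```

Emit:
send_rows(
  moves=[
    [[0, 0, 0.005, 0, 0, 0], [0, 0, 0.005, 0, 0, 0], [0, 0, 0.005, 0, 0, 0]],
  ],
)

```text
time: 24.85
ee_pos: [472.2, 98.2, 92.5]
eef_rot: [0.002, 0.999, -0.043, 0.002]
force: [-16.5, -3.8, 52.0]
opening: 0.0
gripper_force: 26.2
```

Emit:
send_rows(
  moves=[
    [[0, 0, -0.1, 0, 0, 0], [0, 0, -0.2, 0, 0, 0], [0, 0, -0.28, 0, 0, 0], [-0.03, 0.1, -0.28, 0, 0, 0], [-0.03, 0.1, -0.28, 0, 0, 0], [-0.03, 0.1, -0.28, 0, 0, 0], [-0.03, 0.1, -0.28, 0, 0, 0]],
  ],
  grip=1,
)

```text
time: 25.55
ee_pos: [455.5, 59.6, 199.6]
eef_rot: [-0.0, 0.999, -0.043, 0.0]
force: [0.2, 0.5, -0.1]
opening: 1.0
gripper_force: 0.0
```

Run:
```python
from h import *
s=sensors.read_state();p=s["ee_pos"];print(tosh(p),p[2],s["qpos"].round(2))
def m_red(f,z):
    hsv=cv2.cvtColor(f["pixels"],cv2.COLOR_RGB2HSV).astype(int)
    m=((abs((hsv[...,0]+90)%180-90)<=6)&(hsv[...,1]>150)&(hsv[...,2]>90)).astype(np.uint8)
    k,l,st,c=cv2.connectedComponentsWithStats(m)
    return [(int(st[i,4]),c[i].round().tolist(),tosh(onz(f,c[i],z))[0].round(1).tolist()) for i in range(1,k) if st[i,4]>40]
f=cam("wrist","w9");print(m_red(f,135)); print(proj(f,[w([-117,29.5,135]),w([-97,29.5,135]),w([-137,29.5,135]),w([-117.5,-50.5,130])]).round())
f=cam("top","t9");print(m_red(f,135))
```

```text
[-118.24297877   31.68327516] 199.5738925373171 [ 0.4   0.22 -0.66  2.04  0.17  0.93 -2.  ]
[(2452, [314.0, 239.0], [-110.9, 33.3]), (52, [411.0, 265.0], [-125.6, -19.1]), (47, [363.0, 286.0], [-137.8, 6.9])]
[[322. 250.]
 [322. 213.]
 [321. 285.]
 [467. 248.]]
[]
```

View pics/w9.png

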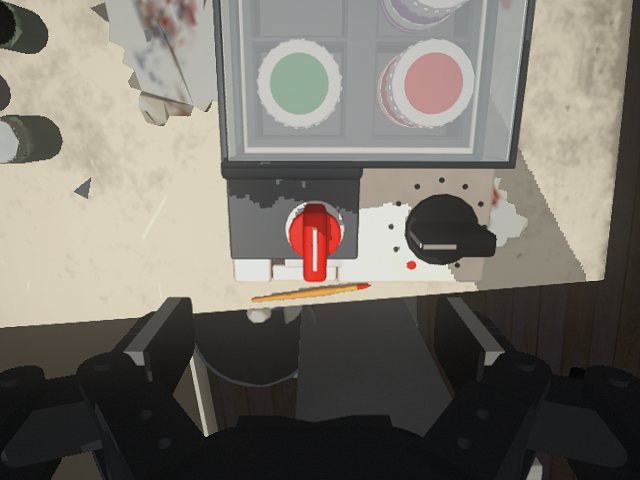

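The wrist view shows the hood shut over the jars. The stud bar runs front to back, centred near (315,245), and the dial's dots are centred near (442,226). I refine both positions in the wrist view, allowing for the finger-gap bias of about 4 px.

Run:
```python
from h import *
f=cam("wrist")
b=np.array([4,0])
d=np.array([[417,186],[442,180],[465,187],[481,204],[391,226],[396,249],[411,265],[457,265]])
P=tosh(onz(f,d+b,87)); print(P.round(1).tolist())
A=np.c_[2*P,np.ones(len(P))];c=np.linalg.lstsq(A,(P**2).sum(1),rcond=None)[0];print("dial",c[:2],np.sqrt(c[2]+c[0]**2+c[1]**2))
hsv=cv2.cvtColor(f["pixels"],cv2.COLOR_RGB2HSV).astype(int);g=f["pixels"].astype(int)
white=(g.min(2)>140);white[:225]=0;white[283:]=0
ys,xs=np.nonzero(white[:,300:330]);print("stud line px",xs.mean()+300,ys.min(),ys.max(),tosh(onz(f,[[xs.mean()+300+4,ys.min()],[xs.mean()+304,ys.max()]],135)))
F=cam("top");sp=F["pixels"]
hs=cv2.cvtColor(sp,cv2.COLOR_RGB2HSV).astype(int);pt=proj(F,[w([-117,31,135])]);print(pt)
```

```text
[[-90.5, -33.6], [-86.7, -49.1], [-91.2, -64.1], [-102.1, -75.5], [-116.6, -18.5], [-132.3, -22.6], [-143.5, -33.2], [-143.6, -64.1]]
dial [-117.18090679  -48.8599625 ] 30.46521434176569
stud line px 314.1311475409836 228 282 [[-105.04463433   31.82697664]
 [-135.57750407   31.77942104]]
[[311.74421852 280.89808291]]
```

Emit:
send_rows(
  moves=[
    [[0, 0, 0, 0, 0, 0.25], [0, 0, 0, 0, 0, 0.5], [0, 0, 0, 0, 0, 0.5], [0, 0, 0, 0, 0, 0.5]],
  ],
  grip=-0.06,
)

```text
time: 26.15
ee_pos: [455.2, 59.6, 199.3]
eef_rot: [-0.0, 0.985, -0.171, -0.0]
force: [-0.2, 0.2, 0.9]
opening: 0.468
gripper_force: 0.0
```

Run:
```python
from h import *
s=sensors.read_state();print(s["qpos"].round(2),s["opening"],s["eef_rot"]);print(row([*sh(-117.2,31),113],YAW))
```

```text
[ 0.37  0.21 -0.62  2.04  0.15  0.93 -2.25] 0.4680391346940561 [-6.58225160e-05  9.85201906e-01 -1.71397692e-01 -1.75153571e-04]
[[0.0038, 0.0007, 0.2156], [-0.0002, 0.0007, -0.4946]]
```

Emit:
send_rows(
  moves=[
    [[0, 0, 0, 0, 0, -1], [0, 0, 0, 0, 0, -1], [0, 0, 0, 0, 0, -1], [0, 0, 0, 0, 0, -1], [0, 0, 0, 0, 0, -1]],
  ],
)

```text
time: 26.65
ee_pos: [455.2, 59.2, 199.3]
eef_rot: [-0.0, 0.996, 0.089, -0.0]
force: [0.8, -0.2, 1.5]
opening: 0.469
gripper_force: 0.0
```

Emit:
send_rows(
  moves=[
    [[0, 0, 0, 0, 0, -1], [0, 0, 0, 0, 0, -1], [0, 0, 0, 0, 0, -1], [0, 0, 0, 0, 0, -1], [0, 0, 0, 0, 0, -1]],
  ],
)

```text
time: 27.15
ee_pos: [455.2, 59.1, 199.4]
eef_rot: [-0.0, 0.94, 0.342, -0.0]
force: [0.3, 0.0, 0.5]
opening: 0.467
gripper_force: 0.0
```

Emit:
send_rows(
  moves=[
    [[0, 0, 0, 0, 0, -1], [0, 0, 0, 0, 0, -1], [0, 0, 0, 0, 0, -1], [0, 0, 0, 0, 0, -1], [0, 0, 0, 0, 0, -1]],
  ],
)

```text
time: 27.65
ee_pos: [455.2, 59.1, 199.4]
eef_rot: [-0.0, 0.82, 0.573, 0.0]
force: [-1.3, -0.3, 0.1]
opening: 0.474
gripper_force: 0.0
```

Emit:
send_rows(
  moves=[
    [[0, 0, 0, 0, 0, -1], [0, 0, 0, 0, 0, -1], [0, 0, 0, 0, 0, -1], [0, 0, 0, 0, 0, -1], [0, 0, 0, 0, 0, -1]],
  ],
)

```text
time: 28.15
ee_pos: [455.2, 59.0, 199.4]
eef_rot: [-0.0, 0.644, 0.765, 0.0]
force: [-0.2, -0.1, -0.1]
opening: 0.466
gripper_force: 0.0
```

Emit:
send_rows(
  moves=[
    [[0, 0, 0, 0, 0, -1], [0, 0, 0, 0, 0, -1], [0, 0, 0, 0, 0, -1], [0, 0, 0, 0, 0, -1], [0, 0, 0, 0, 0, -1]],
  ],
)

```text
time: 28.65
ee_pos: [455.2, 59.0, 199.3]
eef_rot: [-0.0, 0.424, 0.906, 0.0]
force: [0.3, -0.3, 0.3]
opening: 0.474
gripper_force: 0.0
```

Emit:
send_rows(
  moves=[
    [[0, 0, 0, 0, 0, -1], [0, 0, 0, 0, 0, -1], [0, 0, 0, 0, 0, -1], [0, 0, 0, 0, 0, -1], [0, 0, 0, 0, 0, -1]],
  ],
)

```text
time: 29.15
ee_pos: [455.1, 59.0, 199.3]
eef_rot: [-0.0, 0.176, 0.984, 0.0]
force: [0.2, -0.3, 0.4]
opening: 0.473
gripper_force: 0.0
```

Emit:
send_rows(
  moves=[
    [[0, 0, 0, 0, 0, -0.5], [0, 0, 0, 0, 0, -0.5], [0, 0, 0, 0, 0, -0.5], [0, 0, 0, 0, 0, -0.5], [0, 0, 0, 0, 0, -0.5]],
  ],
)

```text
time: 29.65
ee_pos: [455.2, 59.0, 199.4]
eef_rot: [0.0, 0.046, 0.999, -0.0]
force: [0.1, 0.4, 0.1]
opening: 0.472
gripper_force: 0.0
```

Run:
```python
from h import *
s=sensors.read_state();print(s["qpos"].round(2),s["opening"],tosh(s["ee_pos"]),s["ee_pos"][2]);print(row([*sh(-117.2,31),113],YAW))
```

```text
[ 0.87  0.45 -1.28  2.03  0.5   1.04  0.83] 0.4718835939734072 [-118.48194504   31.12618932] 199.42552743086347
[[-0.0032, -0.0002, 0.2161], [-0.0005, 0.0001, -0.0107]]
```

Emit:
send_rows(
  moves=[
    [[-0.003, 0, 0.08, 0, 0, 0], [-0.003, 0, 0.15, 0, 0, 0], [-0.003, 0, 0.19, 0, 0, 0], [-0.003, 0, 0.214, 0, 0, 0], [-0.003, 0, 0.214, 0, 0, 0], [-0.003, 0, 0.214, 0, 0, 0]],
  ],
)

```text
time: 30.25
ee_pos: [456.9, 59.3, 114.4]
eef_rot: [0.0, 0.044, 0.999, 0.0]
force: [0.9, -0.3, 0.5]
opening: 0.469
gripper_force: 0.0
```

Emit:
send_rows(
  moves=[
    [[0, 0, 0, 0, 0, 0], [0, 0, 0, 0, 0, 0], [0, 0, 0, 0, 0, 0], [0, 0, 0, 0, 0, 0], [0, 0, 0, 0, 0, 0], [0, 0, 0, 0, 0, 0]],
  ],
  grip=-1,
  squeeze=80,
)

```text
time: 30.85
ee_pos: [457.1, 59.1, 114.2]
eef_rot: [0.001, 0.044, 0.999, 0.0]
force: [0.5, 0.5, 2.2]
opening: 0.131
gripper_force: 79.3
```

Run:
```python
from h import *
s=sensors.read_state();print(s["qpos"].round(2),s["opening"],tosh(s["ee_pos"]),s["ee_pos"][2],s["force"],s["ft_torque"])
```

```text
[ 0.72  0.56 -1.12  2.1   0.66  0.89  0.7 ] 0.1309174485342813 [-116.62824928   31.35816007] 114.15991504750295 [0.52766162 0.46408172 2.15138461] [ 0.09418766 -0.36209124 -0.00442045]
```

Emit:
send_rows(
  moves=[
    [[0, 0, 0.01, 0, 0, 0], [0, 0, 0.018, 0, 0, 0], [0, 0, 0.021, 0, 0, 0], [0, 0, 0.022, 0, 0, 0], [0, 0, 0.022, 0, 0, 0]],
  ],
)

```text
time: 31.35
ee_pos: [457.1, 59.1, 105.7]
eef_rot: [0.001, 0.043, 0.999, -0.0]
force: [-0.8, 0.3, 12.9]
opening: 0.131
gripper_force: 81.1
```

Emit:
send_rows(
  moves=[
    [[0, 0, 0, 0, 0, 0.2], [0, 0, 0, 0, 0, 0.4], [0, 0, 0, 0, 0, 0.6], [0, 0, 0, 0, 0, 0.8], [0, 0, 0, 0, 0, 1], [0, 0, 0, 0, 0, 1]],
  ],
)

```text
time: 31.95
ee_pos: [457.1, 59.1, 105.7]
eef_rot: [0.001, 0.302, 0.953, -0.0]
force: [-0.4, -0.6, 11.2]
opening: 0.134
gripper_force: 80.7
```

Run:
```python
from h import *
s=sensors.read_state();print(s["qpos"].round(2),s["opening"],tosh(s["ee_pos"]),s["ee_pos"][2],s["force"],s["ft_torque"],s["eef_rot"])
```

```text
[ 0.62  0.51 -0.98  2.1   0.58  0.83  0.25] 0.13356898955039187 [-116.62613145   31.34202275] 105.68415205512629 [-0.37242533 -0.60560283 11.18397419] [-0.03319744  0.13712362 -0.02854553] [ 7.97874369e-04  3.01925070e-01  9.53331309e-01 -1.75797540e-04]
```

Emit:
send_rows(
  moves=[
    [[0, 0, 0, 0, 0, 0.2], [0, 0, 0, 0, 0, 0.4], [0, 0, 0, 0, 0, 0.6], [0, 0, 0, 0, 0, 0.8], [0, 0, 0, 0, 0, 1], [0, 0, 0, 0, 0, 1]],
  ],
)

```text
time: 32.55
ee_pos: [457.0, 59.1, 105.7]
eef_rot: [0.001, 0.538, 0.843, 0.0]
force: [-0.8, 0.1, 12.2]
opening: 0.134
gripper_force: 80.8
```

Emit:
send_rows(
  moves=[
    [[0, 0, 0, 0, 0, 0.2], [0, 0, 0, 0, 0, 0.4], [0, 0, 0, 0, 0, 0.6], [0, 0, 0, 0, 0, 0.8], [0, 0, 0, 0, 0, 1], [0, 0, 0, 0, 0, 1], [0, 0, 0, 0, 0, 1]],
  ],
)

```text
time: 33.25
ee_pos: [457.0, 59.1, 105.7]
eef_rot: [0.001, 0.737, 0.676, 0.0]
force: [-1.4, 0.4, 13.7]
opening: 0.131
gripper_force: 80.9
```

Run:
```python
from h import *
s=sensors.read_state();print(s["qpos"].round(2),s["opening"],s["ee_pos"][2],s["force"],s["ft_torque"]);print(row([*sh(-116.6,31.3),106],YAW-np.pi/2))
```

```text
[ 0.44  0.41 -0.74  2.11  0.4   0.76 -0.64] 0.13082569362234456 105.6597372667889 [-1.44407211  0.44548532 13.69594604] [ 0.02657815  0.2275817  -0.00743786]
[[-0.0001, 0.0003, -0.0009], [0.0022, 0.0011, -0.003]]
```

Emit:
send_rows(
  moves=[
    [[0, 0, -0.004, 0, 0, 0], [0, 0, -0.008, 0, 0, 0], [0, 0, -0.008, 0, 0, 0]],
  ],
)

```text
time: 33.55
ee_pos: [456.9, 59.0, 108.5]
eef_rot: [0.0, 0.737, 0.676, 0.0]
force: [1.0, 0.1, 5.0]
opening: 0.129
gripper_force: 79.9
```

Emit:
send_rows(
  moves=[
    [[0, 0, 0, 0, 0, 0], [0, 0, 0, 0, 0, 0], [0, 0, 0, 0, 0, 0], [0, 0, 0, 0, 0, 0], [0, 0, 0, 0, 0, 0]],
  ],
  grip=-0.06,
)

```text
time: 34.05
ee_pos: [456.1, 58.9, 108.0]
eef_rot: [-0.0, 0.737, 0.676, -0.0]
force: [-0.2, 0.1, 0.1]
opening: 0.471
gripper_force: 0.0
```

Emit:
send_rows(
  moves=[
    [[0, 0, -0.05, 0, 0, 0], [0, 0, -0.12, 0, 0, 0], [0, 0, -0.22, 0, 0, 0], [0, 0, -0.22, 0, 0, 0], [0, 0, -0.22, 0, 0, 0]],
  ],
)

```text
time: 34.55
ee_pos: [457.0, 58.6, 196.9]
eef_rot: [0.001, 0.737, 0.675, 0.001]
force: [-0.2, -1.0, -0.5]
opening: 0.469
gripper_force: 0.0
```

Run:
```python
from h import *
s=sensors.read_state();print(s["qpos"].round(2),s["opening"],tosh(s["ee_pos"]),s["ee_pos"][2]);print(row([*sh(-117.2,-49),112],YAW-np.pi/2))
cam("wrist","w10")
```

```text
[ 0.55  0.26 -0.83  2.04  0.24  0.94 -0.5 ] 0.46894292964754114 [-116.64341244   30.87393209] 196.85352581608228
[[-0.1995, -0.0014, 0.2123], [0.0043, 0.0013, -0.0042]]
```

View pics/w10.png

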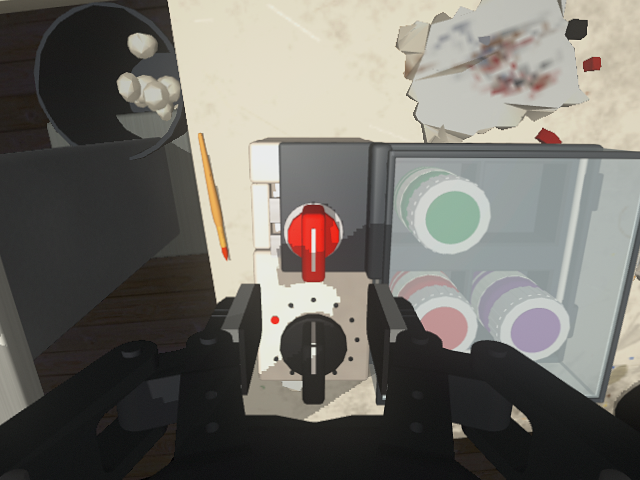

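The stud bar now lies crosswise at (313,245), and the dial pointer faces +y at (313,330), in line with the fingers. Next I grip the dial.

Emit:
send_rows(
  moves=[
    [[-0.1, 0, 0, 0, 0, 0], [-0.2, -0.001, 0, 0, 0, 0], [-0.2, -0.001, 0.08, 0, 0, 0], [-0.2, -0.001, 0.16, 0, 0, 0], [-0.2, -0.001, 0.2, 0, 0, 0], [-0.2, -0.001, 0.225, 0, 0, 0], [-0.2, -0.001, 0.225, 0, 0, 0], [-0.2, -0.001, 0.225, 0, 0, 0]],
  ],
)

```text
time: 35.4
ee_pos: [449.0, -20.3, 106.2]
eef_rot: [-0.0, 0.737, 0.676, -0.0]
force: [0.1, -0.6, -0.2]
opening: 0.472
gripper_force: 0.0
```

Emit:
send_rows(
  moves=[
    [[0, 0, 0, 0, 0, 0], [0, 0, 0, 0, 0, 0], [0, 0, 0, 0, 0, 0], [0, 0, 0, 0, 0, 0], [0, 0, 0, 0, 0, 0], [0, 0, 0, 0, 0, 0]],
  ],
  grip=-1,
  squeeze=50,
)

```text
time: 36.0
ee_pos: [449.9, -20.8, 107.2]
eef_rot: [0.001, 0.737, 0.676, 0.001]
force: [-0.0, 0.9, 7.3]
opening: 0.152
gripper_force: 52.6
```

Run:
```python
from h import *
s=sensors.read_state();print(s["qpos"].round(2),s["opening"],tosh(s["ee_pos"]),s["ee_pos"][2],s["force"],s["ft_torque"]);print(row([*sh(-117.2,-49),106],YAW-np.pi/2))
```

```text
[ 0.61  0.39 -0.72  2.13  0.38  0.75 -0.45] 0.15210786133060067 [-116.91494501  -48.81696698] 107.15971306807567 [-0.0162056   0.878852    7.29781052] [0.08957471 0.16384175 0.00744708]
[[-0.0005, -0.0007, 0.0029], [0.0037, 0.0008, -0.0031]]
```

Emit:
send_rows(
  moves=[
    [[0, 0, 0, 0, 0, -0.2], [0, 0, 0, 0, 0, -0.4], [0, 0, 0, 0, 0, -0.6], [0, 0, 0, 0, 0, -0.8], [0, 0, 0, 0, 0, -1], [0, 0, 0, 0, 0, -1], [0, 0, 0, 0, 0, -1]],
  ],
)

```text
time: 36.7
ee_pos: [450.0, -20.7, 107.2]
eef_rot: [0.001, 0.537, 0.843, 0.0]
force: [-0.8, 0.3, 6.7]
opening: 0.149
gripper_force: 52.8
```

Emit:
send_rows(
  moves=[
    [[0, 0, 0, 0, 0, -0.2], [0, 0, 0, 0, 0, -0.4], [0, 0, 0, 0, 0, -0.6], [0, 0, 0, 0, 0, -0.8], [0, 0, 0, 0, 0, -1], [0, 0, 0, 0, 0, -1], [0, 0, 0, 0, 0, -1], [0, 0, 0, 0, 0, -1]],
  ],
)

```text
time: 37.5
ee_pos: [450.1, -20.7, 107.2]
eef_rot: [0.001, 0.301, 0.954, 0.0]
force: [-1.2, 0.2, 6.3]
opening: 0.153
gripper_force: 52.8
```

Run:
```python
from h import *
s=sensors.read_state();print(s["qpos"].round(2),s["opening"],tosh(s["ee_pos"]),s["ee_pos"][2],s["force"],s["ft_torque"]);print(row([*sh(-117.2,-49),106],YAW-np.pi/2+np.radians(60)))
```

```text
[ 0.8   0.47 -0.96  2.13  0.55  0.81  0.45] 0.1530504351142342 [-116.73790478  -48.71125954] 107.1669649092142 [-1.22575736  0.2497605   6.34590681] [ 0.07334347  0.09502647 -0.04022862]
[[0.0006, -0.0012, 0.0029], [0.0018, 0.0038, -0.0033]]
```

Emit:
send_rows(
  moves=[
    [[0, 0, 0, 0, 0, -0.07], [0, 0, 0, 0, 0, -0.12], [0, 0, 0, 0, 0, -0.12], [0, 0, 0, 0, 0, -0.12]],
  ],
)

```text
time: 37.9
ee_pos: [450.1, -20.7, 107.2]
eef_rot: [0.001, 0.273, 0.962, 0.001]
force: [-1.0, 1.0, 7.4]
opening: 0.147
gripper_force: 68.3
```

Run:
```python
from h import *
s=sensors.read_state();print(s["ft_torque"],s["force"],row([*sh(-117.2,-49),106],YAW-np.pi/2+np.radians(60)))
f=cam("wrist","w11")
```

```text
[ 0.27374883  0.14075814 -1.63783172] [-0.979545    0.99249534  7.36100378] [[0.0007, -0.0011, 0.003], [0.0031, 0.0018, 0.1063]]
```

View pics/w11.png

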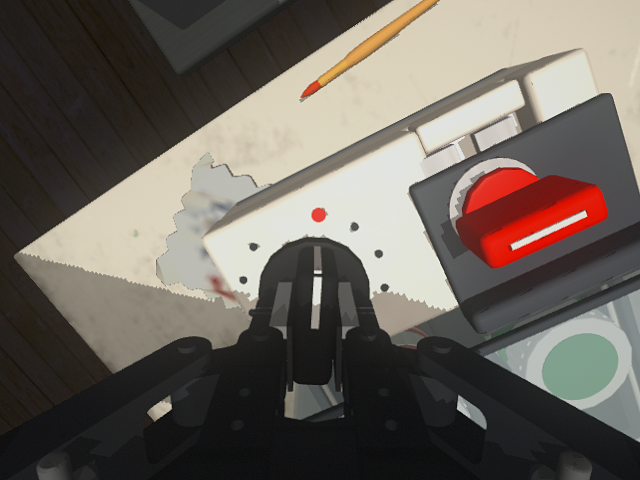

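The pointer is on the red dot at (318,214), and a 1.6 N m reaction confirms the end stop. Now I turn four clicks clockwise, 120° plus the 3.5° wind-up.

Emit:
send_rows(
  moves=[
    [[0, 0, 0, 0, 0, 0.11], [0, 0, 0, 0, 0, 0.11], [0, 0, 0, 0, 0, 0.3], [0, 0, 0, 0, 0, 0.5], [0, 0, 0, 0, 0, 0.7], [0, 0, 0, 0, 0, 0.9], [0, 0, 0, 0, 0, 1], [0, 0, 0, 0, 0, 1]],
  ],
)

```text
time: 38.75
ee_pos: [450.1, -20.7, 107.2]
eef_rot: [0.001, 0.511, 0.859, 0.0]
force: [-1.1, 0.2, 7.0]
opening: 0.147
gripper_force: 52.7
```

Emit:
send_rows(
  moves=[
    [[0, 0, 0, 0, 0, 0.2], [0, 0, 0, 0, 0, 0.4], [0, 0, 0, 0, 0, 0.6], [0, 0, 0, 0, 0, 0.8], [0, 0, 0, 0, 0, 1], [0, 0, 0, 0, 0, 1]],
  ],
)

```text
time: 39.35
ee_pos: [450.0, -20.8, 107.2]
eef_rot: [0.001, 0.717, 0.697, 0.0]
force: [-1.1, 0.0, 7.1]
opening: 0.153
gripper_force: 52.8
```

Emit:
send_rows(
  moves=[
    [[0, 0, 0, 0, 0, 0.2], [0, 0, 0, 0, 0, 0.4], [0, 0, 0, 0, 0, 0.6], [0, 0, 0, 0, 0, 0.8], [0, 0, 0, 0, 0, 1], [0, 0, 0, 0, 0, 1]],
  ],
)

```text
time: 39.95
ee_pos: [449.9, -20.7, 107.2]
eef_rot: [0.001, 0.873, 0.488, 0.001]
force: [-1.0, -0.3, 5.6]
opening: 0.148
gripper_force: 52.8
```

Emit:
send_rows(
  moves=[
    [[0, 0, 0, 0, 0, 0.2], [0, 0, 0, 0, 0, 0.4], [0, 0, 0, 0, 0, 0.6], [0, 0, 0, 0, 0, 0.8], [0, 0, 0, 0, 0, 1], [0, 0, 0, 0, 0, 1]],
  ],
)

```text
time: 40.55
ee_pos: [449.8, -20.6, 107.1]
eef_rot: [0.0, 0.969, 0.246, 0.001]
force: [-1.0, 0.4, 7.4]
opening: 0.149
gripper_force: 52.8
```

Run:
```python
from h import *
s=sensors.read_state();print(s["qpos"].round(2),s["opening"],s["ft_torque"],s["force"],row([*sh(-117.2,-49),106],YAW-np.pi/2-np.radians(60)))
```

```text
[ 0.42  0.34 -0.5   2.14  0.25  0.71 -1.32] 0.14902797289705297 [ 0.1631322   0.31020341 -0.15742091] [-0.97197091  0.43365494  7.4473175 ] [[-0.0006, 0.0005, 0.0028], [0.002, -0.0024, 0.1129]]
```

Emit:
send_rows(
  moves=[
    [[0, 0, 0, 0, 0, 0.06], [0, 0, 0, 0, 0, 0.115], [0, 0, 0, 0, 0, 0.115]],
  ],
)

```text
time: 40.85
ee_pos: [449.8, -20.6, 107.2]
eef_rot: [0.0, 0.976, 0.218, 0.001]
force: [-1.7, 0.2, 6.4]
opening: 0.153
gripper_force: 52.8
```

Emit:
send_rows(
  moves=[
    [[0, 0, 0, 0, 0, 0], [0, 0, 0, 0, 0, 0], [0, 0, 0, 0, 0, 0], [0, 0, 0, 0, 0, 0], [0, 0, 0, 0, 0, 0]],
  ],
  grip=-0.06,
)

```text
time: 41.35
ee_pos: [449.0, -20.7, 106.1]
eef_rot: [-0.0, 0.976, 0.218, -0.0]
force: [-0.4, 0.3, -0.5]
opening: 0.468
gripper_force: 0.0
```

Emit:
send_rows(
  moves=[
    [[0, 0, -0.05, 0, 0, 0], [0, 0, -0.15, 0, 0, 0], [0, 0, -0.25, 0, 0, 0], [0, 0, -0.35, 0, 0, 0], [0, 0, -0.4, 0, 0, 0], [0, 0, -0.4, 0, 0, 0], [0, 0, -0.4, 0, 0, 0]],
  ],
)

```text
time: 42.05
ee_pos: [448.9, -20.9, 266.2]
eef_rot: [0.0, 0.976, 0.218, 0.0]
force: [-1.2, 1.3, -0.8]
opening: 0.468
gripper_force: 0.0
```

Run:
```python
from h import *
s=sensors.read_state();print(s["ee_pos"],s["force"]);cam("wrist","w12");cam("top","t12")
```

```text
[448.93732843 -20.89646842 266.15347995] [-1.16365751  1.27823196 -0.83702501]
```

View pics/w12.png

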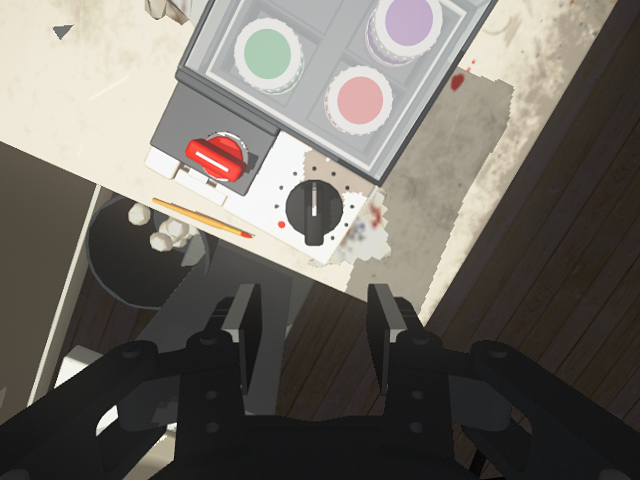

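The dial pointer faces (314,168), the fourth dot after the red one at (281,225). The stud is crosswise, and the hood is shut over three standing jars. The robot is clear, so I hand in.

```bash
python3 -c "
from plant import manip
print(manip.close_job())"
```

```text
the job is handed in; nothing more can be done
None
```

The job is handed in: three jars (green, red, purple) are standing in their own pockets, the hood is shut, the stud is turned crosswise and caught, and the dial is at the fourth click from its stop; the hand-in returned no verdict.

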